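Load a thin metal sample strip into the tester

ROBOT

A 6-joint arm with a two-finger parallel gripper is mounted at the origin on the work surface. World frame = base frame: x ahead of the robot, y to its left, z up, the work surface at z = 0. Lengths are in m, angles in rad, forces in N, time in s.
With the tool pointing down it reaches from about 0.25 to 0.725 m from the base axis. Payload 4 kg.
Tool frame: the origin (TCP) lies midway between the tips of the shut fingers; the grasp point (between the pads) lies 19 mm behind it; z points along the fingers, y is the direction in which the jaws open and shut (so a half turn about z gives the same grasp; the last joint's range is limited). The gripper opens to 85 mm and grips with 20 to 120 N. Pads are 22 mm wide; open, the fingers measure 114 mm over their backs; the gripper's body (76 mm by 85 mm) begins 54 mm behind the grasp point. The pads swing forward as they close: fully open they stand 13 mm farther back than shut.
Start: joints at [1.177, 0.241, 0.005, 1.335, 0, 1.571], TCP at [0.192, 0.462, 0.231] pointing down, gripper open.
Joint ranges: [-2.72, 2.72], [-1.05, 1.87], [-1.09, 1.28], [-1.99, 2.15], [-1.42, 1.44], [-3.14, 3.14]. Speed limits (rad/s): [2.79, 2.79, 3.14, 3.14, 3.14, 3.14].

INTERFACE

Orientations are given as a rotation vector (axis times angle).
In Python, from cell import status, optics, order gives the robot as it stands.
- The arm moves only by the tool apply_moves, never from a script. Its argument "motion" is a list of rows, each an object with "gripper": the opening, from 0 (shut) to 1 (fully open); "slide": the shift along the tool's x, y, z normalised to -1 to 1, where 1 is 4 cm, a list of three; "spin": the turn about the tool's z normalised to -1 to 1, where 1 is 6 degrees. A call has 1 to 20 rows; each row shifts and turns the pose as measured when the row begins, along the tool's axes as they then stand; what a row does not reach is not made up. A row lasts 1/12 s, in which the tool goes at most 41.7 mm and 7.16 degrees, less where a joint would pass 70% of its speed; a pose out of reach is approached as far as the arm can. A call with a number of a shift or a turn outside -1 to 1 is refused whole. A call with a gripper value outside its range is refused whole. The fingers move at their own pace and stop on an object; "force" is the grip in N (left out, the last holds). Time passes only in rows, so rows that do not move let the fingers close. It gives the time, the measured TCP pose, the force and the opening at its end, in the units of the state.
- status.sense(): the state, without advancing time (a new reading comes with each control period).
- optics.capture(name): name is "scene" or "top"; returns the picture (384x512x3 uint8, red, green, blue); there is no depth.
- optics.camera_model(name): a dict with "fx", "fy", "cx", "cy" (pixels), "D" ([k1, k2, p1, p2, k3] as OpenCV has them; the pictures are not rectified), "xyz" and "rotation" of the camera in the world. Camera axes: x right, y down, z forward; pixel columns grow to the right and rows downward; lengths in m; the calibration is good to about 2 mm. A picture is of the moment at which its call begins. camera_model takes no time and is no camera call.
- order.hand_in(): hands the job in, once; it reports no verdict.
The state is a dict: "time": time; "q": joint angles; "joint_vel": joint speeds; "effort": joint torques, N m; "ee_pos": TCP position; "tcp_rot": TCP orientation; "wrist_force": force on the tool from outside, world axes, zero at the start; "ft_torque": the same for the moment, N m; "gripper_width": finger opening in m.
Only numpy, scipy, OpenCV 4.12 (cv2) and the standard library are available. Lean on these libraries where they do the work, as an engineer would, in place of code of your own. Each camera call takes 0.05 s, during which the arm holds its last target.

TASK

The thin brass strip lies flat in the stand's shallow tray, where fingers cannot get round it. Press lightly on it and slide it out over the tray's open front edge until its front third or so overhangs without tipping off, then pinch the overhanging end, lift the strip off and push it gently, flat, into the tester's slot until it is fully home against the stop, and let go. Do not press or push hard, do not drop the strip, and leave everything else on the bench alone.

Things in the scene. Friction and masses are not known exactly. Their poses are not given: they have to be found in the camera images.
- strip: brass-coloured flat strip to be loaded, smooth, 100 long (its x) x 40 wide (its y) x 3 mm thick, 60 to 130 g. Origin: centre of its underside; z up. At the start its x axis is within 0.12 rad of the stand's x, its -x end nearest the tray's open edge; both ends are alike
- stand: fixed stand with a shallow aluminium tray on top, blue rims. Tray 150 mm deep (x) x 76 mm wide (y); rims 6 mm thick, 4 mm high on both sides and at the back (+x): 64 mm wide inside; no rim at the front (-x, towards the robot). Origin: on the tray's middle, 75 mm below its unpressed floor (height varies by some mm); x points from the open edge to the back, z up
- tray_edge (a point): middle of the tray's open front edge, on the floor's upper surface, 75 mm before the stand's origin; axes as the stand's. The tray floor is 6 mm thick, with free space under its first 60 mm and before it. Its rubber mounts give about 1 mm per 20 N pressed. The strip slides on it with a friction of about 0.25; fingertips grip the strip better
- tester: fixed white and grey bench tester with a level slot on top for the strip; slot mouth towards the robot (-x of the tester), insertion along its +x. From 32 mm behind the stop its housing is 110 mm wide and 100 mm high. Origin: on the slot's centre line, in the plane of the stop's face, 75 mm below the slot floor (height varies by some mm); z up
- slot_mouth (a point): middle of the slot's mouth at the height of the slot floor; axes as the tester's. Slot: 44 mm wide, 6.5 mm high under two blue lips over its sides (the middle 32 mm is open above, so the strip is seen), 54 mm deep from here to the red stop. Its first 10 mm is flared on all sides, by about 4 mm. The lips' tops are 13 mm above the slot floor
- slot_stop (a point): middle of the red stop's face at the height of the slot floor; axes as the tester's. A strip that is home has its leading end here, its origin 50 mm before it (-x), and 46 mm of it outside the mouth
- beaker: bystander: clear plastic beaker, 80 mm wide, 110 mm high; origin at the underside
- pot: bystander: small white cup, 42 mm wide, 36 mm high; origin at the underside
- jar: bystander: amber jar with red lid, 62 mm wide, 85 mm high; origin at the underside
- flask: bystander: white plastic bottle with red cap, 64 mm wide, 170 mm high; origin at the underside
- bin: bystander: low blue open box 150 x 100 x 30 mm holding the copper strip; origin at the underside
- copper_strip: bystander: copper-coloured strip 100 x 40 x 4 mm lying in the blue box; not the one to load
- cup: bystander: clear cup, 72 mm wide, 65 mm high; origin at the underside
Not all that is in view belongs to the job. Leave any green or red look-alike of the strip alone.

How it is judged:
On the way, in this order (a step that is already met when the one before it is completed fails the run):
1. the strip lies flat on the tray, its front end 20 to 47 mm beyond the open edge (x of strip in the frame of stand between -0.072 and -0.045 m and z of strip in the frame of stand between 0.072 and 0.079 m and angle between strip's own z axis and vertical below 0.07 rad), for 0.2 s.
2. the strip is pinched and lifted off the stand (contact force between the fingers and strip above 1 N and contact force between strip and stand below 0.05 N and z of strip in the frame of stand above 0.083 m), for 0.1 s.
At the end, for the whole second after the job is handed in: the strip lies flat and at rest in the tester's slot, released, its leading end within 1.5 mm of the stop, its middle within 4 mm of the slot's centre line, its length within 0.12 rad of the slot's direction (x of strip in the frame of slot_stop between -0.0515 and -0.048 m and y of strip in the frame of slot_stop between -0.004 and 0.004 m and z of strip in the frame of slot_stop between -0.003 and 0.005 m and angle between the x axis of strip and the x axis of tester, either way round below 0.12 rad and linear speed of strip below 0.01 m/s); the robot touches nothing.
It fails at once if the strip is pressed on the stand with more than 20 N (contact force between strip and stand above 20 N).
It fails at once if the strip is pushed against the tester with more than 20 N (contact force between strip and tester above 20 N).
It fails at once if the robot pushes the stand or the tester with more than 20 N (contact force between any of the arm, the fingers and stand above 20 N or contact force between any of the arm, the fingers and tester above 20 N).
It fails at once if the strip is dropped (height (world z) of strip below 0.035 m).
It fails at once if a bystander is moved more than 20 mm (distance of any of beaker, pot, jar, flask, bin, copper_strip, cup from where it was at the start of the episode above 0.02 m).
It also fails if it takes over 64 s, if anything falls off the work surface, if the arm or the gripper's body presses on something with over 40 N, if the wrist force passes 120 N, or if a joint passes its speed limit or range.

## Working session

There is one attempt and no reset: what is moved stays moved. The work goes in short steps, Python scripts to look and compute and a tool call to move; the robot and the scene stay as the last step left them, time stands still between calls to the robot, and variables do not carry over. Pictures are saved under pics/ and viewed, and the job is handed in when it is done.

Besides the shell and the picture viewer there is one more tool, called after "Call:" by a JSON object that holds its "name" and its "arguments". apply_moves: Moves the arm, as the interface text tells. Scaled input: -1 to 1 covers 4 cm each way for a shift and 6 degrees each way for a turn. Its arguments: {"type":"object","properties":{"motion":{"type":"array"},"force":{"type":"number"}},"required":["motion"]}

```bash
ls; mkdir -p pics
python3 - <<'E'
from cell import status, optics, order
import cv2
s=status.sense(); print(s)
for n in("scene","top"):
    im=optics.capture(n); cv2.imwrite(f"pics/{n}0.png",im[:,:,::-1]); print(n,optics.camera_model(n))
E
```

```text
pics
{'time': 0.0, 'q': array([1.17701554e+00, 2.41441978e-01, 3.72654966e-03, 1.33519143e+00,
       2.29976142e-05, 1.57080910e+00]), 'joint_vel': array([ 0.0008578 , -0.00187463,  0.00051921, -0.0008727 ,  0.00132343,
        0.00047839]), 'effort': array([ 2.05806828e-06, -3.72318649e+01,  2.52406704e+01,  1.70232472e-02,
        5.73108264e-05, -4.10163977e-06]), 'ee_pos': array([0.19159383, 0.46115514, 0.23039936]), 'tcp_rot': array([-0.61449492, -3.08046333,  0.00324366]), 'wrist_force': array([ 0.78600988,  0.44599409, -0.59986621]), 'ft_torque': array([-0.00854871,  0.04996366,  0.03357285]), 'gripper_width': 0.08524529607131932}
scene {'fx': 351.19715002830634, 'fy': 351.19715002830634, 'cx': 252.6625647765794, 'cy': 193.30935306818913, 'D': array([-0.05875308,  0.        ,  0.        ,  0.        ,  0.        ]), 'xyz': array([0.91777134, 0.62674846, 0.60836803]), 'rotation': array([-0.61576125, -2.5605869 ,  1.29812782])}
top {'fx': 398.72665158865124, 'fy': 398.72665158865124, 'cx': 247.45719047560402, 'cy': 195.24883287052967, 'D': array([-0.0247472,  0.       ,  0.       ,  0.       ,  0.       ]), 'xyz': array([ 0.38228369, -0.00614444,  1.06312567]), 'rotation': array([-2.14738946,  2.1021115 , -0.22719047])}
```

View pics/scene0.png

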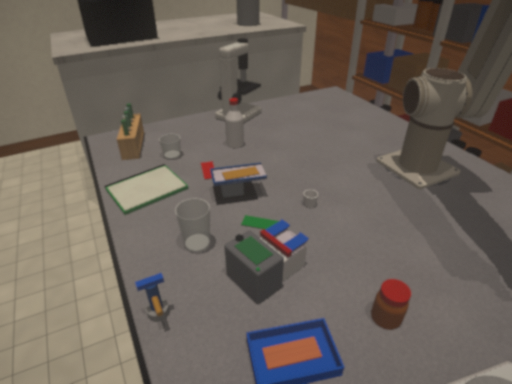

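View pics/top0.png

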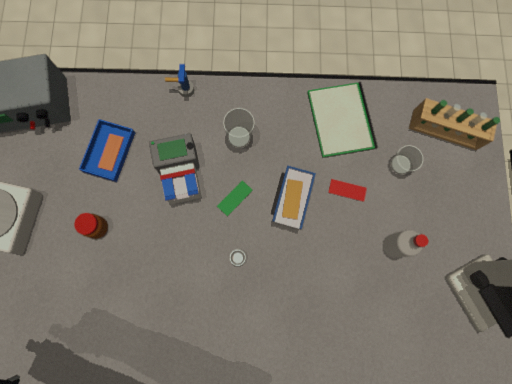

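Top picture: the brass strip is at about (293,200) in the blue-rimmed tray on the stand. The tester is at (178,175), with its mouth facing down and its red stop at about (178,170). Look-alikes are green (235,198), red (347,190) and copper in the box (110,152). The brass one in the tray fits the description. I'll confirm with enlarged crops.

Run:
```python
import cv2
im=cv2.imread("pics/top0.png")
a=cv2.resize(im[155:245,255:335],None,fx=7,fy=7,interpolation=cv2.INTER_CUBIC)[:600]; cv2.imwrite("pics/c_stand.png",a[:, :800])
b=cv2.resize(im[125:215,140:220],None,fx=6.6,fy=6.6,interpolation=cv2.INTER_CUBIC); cv2.imwrite("pics/c_test.png",b)
im=cv2.imread("pics/scene0.png")
b=cv2.resize(im[150:300,195:325],None,fx=4,fy=4,interpolation=cv2.INTER_CUBIC); cv2.imwrite("pics/c_sc.png",b)
```

```text
(no output)
```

View pics/c_stand.png

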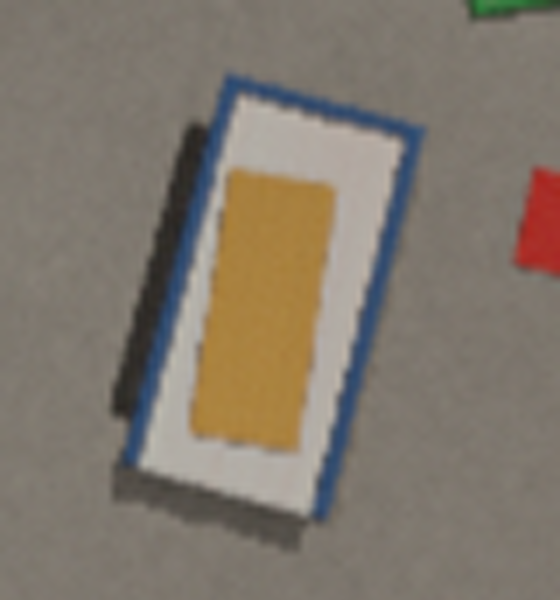

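View pics/c_test.png

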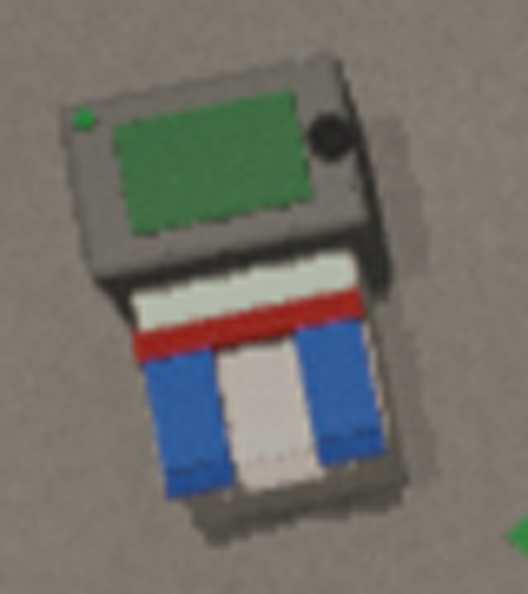

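View pics/c_sc.png

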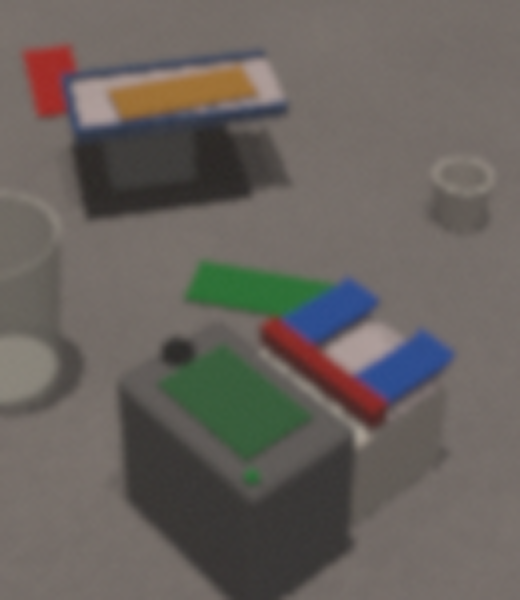

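The crops confirm it: a brass strip in the blue-rimmed tray, with the open edge at the bottom. I'll fit the stand, strip and tester poses from these corners in both cameras.

```bash
cat > h.py <<'E'
import numpy as np, cv2
from scipy.optimize import least_squares
from scipy.spatial.transform import Rotation as R
from cell import status, optics, order
def cam(n):
    m=optics.camera_model(n); K=np.array([[m['fx'],0,m['cx']],[0,m['fy'],m['cy']],[0,0,1]])
    Rc=R.from_rotvec(m['rotation']).as_matrix(); return K,m['D'],Rc,np.array(m['xyz'])
C={n:cam(n) for n in("scene","top")}
def proj(n,P):
    K,D,Rc,t=C[n]; Rw=Rc.T
    return cv2.projectPoints(np.atleast_2d(P).astype(float),cv2.Rodrigues(Rw)[0],-Rw@t,K,D)[0].reshape(-1,2)
def ray(n,p):
    K,D,Rc,t=C[n]; u=cv2.undistortPoints(np.array([[p]],float),K,D)[0,0]; return t,Rc@np.array([u[0],u[1],1])
def atz(n,p,z):
    t,d=ray(n,p); return t+d*(z-t[2])/d[2]
def un(pts,s,off): return (np.array(pts,float)+.5)/s-.5+np.array(off)
def fit(obs,x0,fixz=None):
    # obs: list (cam, local pts, pix); pose x,y,z,yaw
    def f(p):
        M=R.from_euler('z',p[3]).as_matrix(); r=[]
        for n,L,px in obs: r.append(proj(n,np.array(L)@M.T+p[:3])-px)
        r=np.vstack(r).ravel()
        return r if fixz is None else np.append(r,(p[2]-fixz)*1e4)
    s=least_squares(f,x0); return s.x,f(s.x)
E
python3 - <<'E'
from h import *
np.set_printoptions(precision=4,suppress=True)
T=lambda p:un(p,7,(255,155)); S=lambda p:un(p,4,(195,150)); Q=lambda p:un(p,6.6,(140,125))
z=.079
st=[("top",[[.075,.038,z],[.075,-.038,z],[-.075,.038,z],[-.075,-.038,z]],T([(228,75),(424,128),(126,465),(322,520)])),
("scene",[[.075,-.038,z],[-.075,-.038,z],[-.075,.038,z],[.075,.038,z]],S([(65,75),(265,52),(288,98),(76,126)]))]
p,r=fit(st,[.4,-.1,0,0]); print("stand",p); print(r.reshape(-1,2))
sp,r2=fit([("top",[[.05,.02,.003],[.05,-.02,.003],[-.05,-.02,.003],[-.05,.02,.003]],T([(230,170),(334,184),(298,450),(192,437)])),
("scene",[[.05,-.02,.003],[-.05,-.02,.003],[-.05,.02,.003],[.05,.02,.003]],S([(110,92),(250,66),(257,93),(120,118)]))],[.4,-.1,.075,0])
print("strip",sp);print(r2.reshape(-1,2))
M=R.from_euler('z',p[3]).as_matrix(); print("strip in stand",M.T@(sp[:3]-p[:3]),sp[3]-p[3])
z=.088
te=[("top",[[-.054,.016,z],[-.054,-.016,z],[0,.016,z],[0,-.016,z]],Q([(235,487),(322,468),(212,350),(296,330)])),
("scene",[[-.054,-.016,z],[-.054,.016,z]],S([(378,298),(425,332)]))]
p,r=fit(te,[.4,.2,0,0]); print("tester",p); print(r.reshape(-1,2))
E
```

```text
stand [ 0.5794 -0.1382 -0.0071 -0.2533]
[[-0.2628  0.044 ]
 [ 0.255   0.3085]
 [-0.6643 -0.0852]
 [ 0.6533  0.2506]
 [-0.8204 -0.8965]
 [-0.0418 -1.2127]
 [ 0.5825  1.1418]
 [-0.2548  0.9519]]
strip [ 0.5741 -0.1338  0.0658 -0.15  ]
[[-0.1843 -0.0351]
 [ 0.3192  0.5884]
 [-0.1549  0.6564]
 [-0.6703 -0.1765]
 [-0.547  -0.6558]
 [-2.0943 -0.1859]
 [ 0.6869  0.1785]
 [ 0.5292  0.3319]]
strip in stand [-0.0062  0.0029  0.0729] 0.10333047446690441
tester [ 0.6237  0.1571 -0.0084  0.2303]
[[ 0.2463 -0.2487]
 [-0.355   0.0535]
 [ 0.0028  0.0099]
 [-0.2658  0.5224]
 [ 0.5608  0.549 ]
 [-0.9576 -0.6601]]
```

Call:
{"name": "apply_moves", "arguments": {"motion": [{"gripper": 0,"slide": [0,0,0],"spin": -0.8},{"gripper": 0,"slide": [0,0,0],"spin": -0.8},{"gripper": 0,"slide": [0,0,0],"spin": -0.75}], "force": 30}}

```text
time: 0.35
ee_pos: [0.1912, 0.4602, 0.2289]
tcp_rot: [-0.217, -3.132, 0.008]
wrist_force: [-0.2, -0.3, 0.4]
gripper_width: 0.0514
```

```bash
cat >> h.py <<'E'
def go(target):
    s=status.sense(); M=R.from_rotvec(s['tcp_rot']).as_matrix()
    d=M.T@(np.array(target)-s['ee_pos'])
    print("pos",s['ee_pos'].round(4),"yaw_y",np.degrees(np.arctan2(M[1,1],M[0,1])).round(2),"tilt",M[2,2].round(5),"F",s['wrist_force'].round(2),"w",round(float(s['gripper_width']),4),"t",round(s['time'],2)); print("units",(d/.04).round(3),"mm",(d*1000).round(1))
    return d
E
python3 -c "
from h import *
go([.599,-.1375,.16])"
```

```text
pos [0.1912 0.4602 0.2289] yaw_y 82.08 tilt -0.99998 F [-0.24 -0.3   0.37] w 0.0514 t 0.35
units [-12.159 -13.385   1.777] mm [-486.4 -535.4   71.1]
```

Call:
{"name": "apply_moves", "arguments": {"motion": [{"gripper": 0,"slide": [-0.58,-0.64,0.03],"spin": 0},{"gripper": 0,"slide": [-0.58,-0.64,0.03],"spin": 0},{"gripper": 0,"slide": [-0.58,-0.64,0.03],"spin": 0},{"gripper": 0,"slide": [-0.58,-0.64,0.03],"spin": 0},{"gripper": 0,"slide": [-0.58,-0.64,0.03],"spin": 0},{"gripper": 0,"slide": [-0.58,-0.64,0.03],"spin": 0},{"gripper": 0,"slide": [-0.58,-0.64,0.03],"spin": 0},{"gripper": 0,"slide": [-0.58,-0.64,0.03],"spin": 0},{"gripper": 0,"slide": [-0.58,-0.64,0.03],"spin": 0},{"gripper": 0,"slide": [-0.58,-0.64,0.03],"spin": 0},{"gripper": 0,"slide": [-0.58,-0.64,0.03],"spin": 0},{"gripper": 0,"slide": [-0.58,-0.64,0.03],"spin": 0},{"gripper": 0,"slide": [-0.58,-0.64,0.03],"spin": 0},{"gripper": 0,"slide": [-0.58,-0.64,0.03],"spin": 0},{"gripper": 0,"slide": [-0.58,-0.64,0.03],"spin": 0},{"gripper": 0,"slide": [-0.58,-0.64,0.03],"spin": 0},{"gripper": 0,"slide": [-0.58,-0.64,0.03],"spin": 0},{"gripper": 0,"slide": [-0.58,-0.64,0.03],"spin": 0}]}}

```text
time: 1.85
ee_pos: [0.5527, -0.071, 0.1997]
tcp_rot: [-0.188, -3.122, 0.013]
wrist_force: [1.1, 0.9, 0.2]
gripper_width: -0.0001
```

```bash
python3 -c "
from h import *
go([.599,-.1375,.12])"
```

```text
pos [ 0.5527 -0.071   0.1997] yaw_y 83.13 tilt -0.99987 F [1.14 0.87 0.16] w -0.0001 t 1.85
units [-1.373 -1.494  1.99 ] mm [-54.9 -59.8  79.6]
```

Call:
{"name": "apply_moves", "arguments": {"motion": [{"gripper": 0,"slide": [-0.46,-0.5,0.4],"spin": 0.29},{"gripper": 0,"slide": [-0.46,-0.5,0.4],"spin": 0},{"gripper": 0,"slide": [-0.46,-0.5,0.4],"spin": 0},{"gripper": 0,"slide": [0,0,0.4],"spin": 0},{"gripper": 0,"slide": [0,0,0.2],"spin": 0},{"gripper": 0,"slide": [0,0,0],"spin": 0}]}}

```text
time: 2.35
ee_pos: [0.6021, -0.1509, 0.1203]
tcp_rot: [-0.254, -3.116, 0.015]
wrist_force: [0.0, -1.0, -0.2]
gripper_width: -0.0001
```

Run:
```python
from h import *
go([.599,-.1375,.075])
for n in("top","scene"):
    im=optics.capture(n)[:,:,::-1].copy(); 
    print(n,proj(n,status.sense()['ee_pos']))
    a=im[140:260,235:365] if n=="top" else im[130:230,190:320]
    cv2.imwrite(f"pics/{n}1.png",cv2.resize(a,None,fx=4.5,fy=4.5,interpolation=cv2.INTER_CUBIC))
```

```text
pos [ 0.6021 -0.1509  0.1203] yaw_y 80.7 tilt -0.99984 F [ 0.03 -1.03 -0.22] w -0.0001 t 2.35
units [0.116 0.33  1.13 ] mm [ 4.6 13.2 45.2]
top [[301.61525117 183.81175473]]
scene [[228.00780198 155.82101173]]
```

View pics/top1.png

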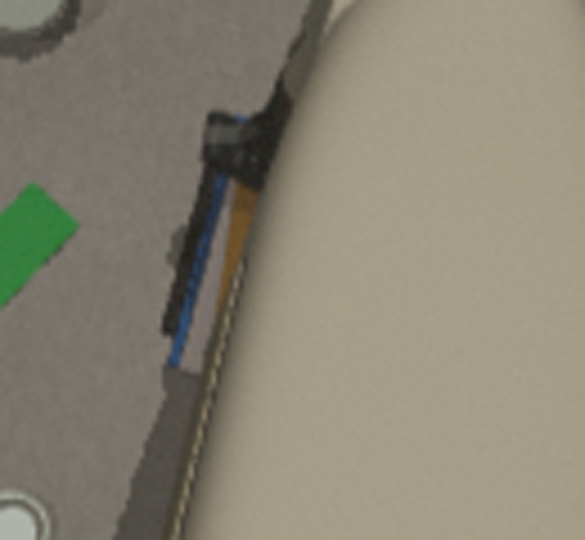

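View pics/scene1.png

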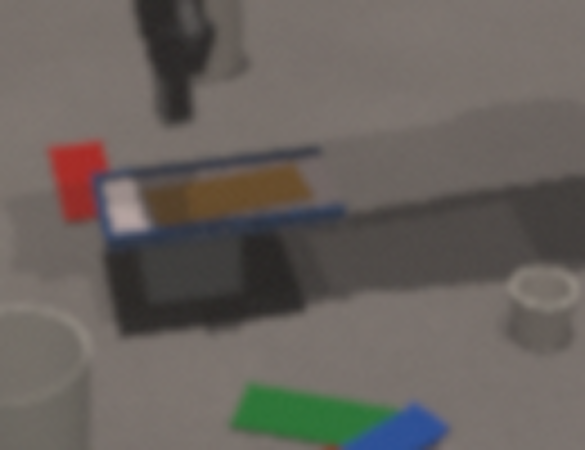

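The tip is at scene crop (174,120), 1 px from its predicted position, so the calibration agrees. The strip and tray are unobstructed in the scene view. I'll centre over the strip and then descend in steps.

Call:
{"name": "apply_moves", "arguments": {"motion": [{"gripper": 0,"slide": [0.06,0.16,0.3],"spin": 0},{"gripper": 0,"slide": [0.06,0.16,0.3],"spin": 0},{"gripper": 0,"slide": [0,0,0.25],"spin": 0},{"gripper": 0,"slide": [0,0,0],"spin": 0},{"gripper": 0,"slide": [0,0,0],"spin": 0}]}}

```text
time: 2.87
ee_pos: [0.6025, -0.1337, 0.0948]
tcp_rot: [-0.244, -3.13, 0.018]
wrist_force: [0.2, 0.3, -0.3]
gripper_width: 0.0003
```

```bash
python3 -c "
from h import *
go([.599,-.1375,.075])"
```

```text
pos [ 0.6025 -0.1337  0.0948] yaw_y 81.08 tilt -0.99994 F [ 0.16  0.27 -0.29] w 0.0003 t 2.87
units [ 0.07  -0.101  0.495] mm [ 2.8 -4.  19.8]
```

Call:
{"name": "apply_moves", "arguments": {"motion": [{"gripper": 0,"slide": [0.04,-0.06,0.15],"spin": 0},{"gripper": 0,"slide": [0.04,-0.06,0.15],"spin": 0},{"gripper": 0,"slide": [0,0,0.1],"spin": 0},{"gripper": 0,"slide": [0,0,0],"spin": 0}]}}

```text
time: 3.2
ee_pos: [0.6001, -0.1388, 0.081]
tcp_rot: [0.243, 3.128, -0.019]
wrist_force: [-0.3, 0.5, -0.0]
gripper_width: 0.0002
```

```bash
python3 -c "
from h import *
go([.599,-.1375,.075])"
```

```text
pos [ 0.6001 -0.1388  0.081 ] yaw_y 81.13 tilt -0.99992 F [-0.26  0.47 -0.02] w 0.0002 t 3.2
units [0.033 0.03  0.149] mm [1.3 1.2 5.9]
```

Now slowly, in steps of about 1 mm, until contact.

Call:
{"name": "apply_moves", "arguments": {"motion": [{"gripper": 0,"slide": [0,0,0.04],"spin": 0},{"gripper": 0,"slide": [0,0,0.04],"spin": 0},{"gripper": 0,"slide": [0,0,0.04],"spin": 0},{"gripper": 0,"slide": [0,0,0.04],"spin": 0},{"gripper": 0,"slide": [0,0,0],"spin": 0}]}}

```text
time: 3.62
ee_pos: [0.6002, -0.1399, 0.074]
tcp_rot: [0.245, 3.128, -0.02]
wrist_force: [-0.3, -0.1, -0.1]
gripper_width: -0.0001
```

Call:
{"name": "apply_moves", "arguments": {"motion": [{"gripper": 0,"slide": [0,0,0.025],"spin": 0},{"gripper": 0,"slide": [0,0,0.025],"spin": 0},{"gripper": 0,"slide": [0,0,0],"spin": 0}]}}

```text
time: 3.87
ee_pos: [0.6003, -0.1399, 0.0718]
tcp_rot: [0.245, 3.128, -0.019]
wrist_force: [0.6, 0.3, -0.5]
gripper_width: 0.0003
```

Call:
{"name": "apply_moves", "arguments": {"motion": [{"gripper": 0,"slide": [0,0,0.02],"spin": 0},{"gripper": 0,"slide": [0,0,0],"spin": 0}]}}

```text
time: 4.03
ee_pos: [0.6004, -0.1398, 0.0709]
tcp_rot: [0.245, 3.128, -0.019]
wrist_force: [0.1, 0.8, 0.3]
gripper_width: -0.0001
```

Call:
{"name": "apply_moves", "arguments": {"motion": [{"gripper": 0,"slide": [0,0,0.02],"spin": 0},{"gripper": 0,"slide": [0,0,0],"spin": 0}]}}

```text
time: 4.2
ee_pos: [0.6006, -0.1398, 0.0707]
tcp_rot: [0.244, 3.127, -0.02]
wrist_force: [-0.5, 0.4, 0.7]
gripper_width: -0.0
```

Call:
{"name": "apply_moves", "arguments": {"motion": [{"gripper": 0,"slide": [0,0,0.02],"spin": 0},{"gripper": 0,"slide": [0,0,0],"spin": 0}]}}

```text
time: 4.37
ee_pos: [0.6008, -0.1399, 0.0706]
tcp_rot: [0.244, 3.126, -0.02]
wrist_force: [-0.3, 0.7, 0.5]
gripper_width: 0.0001
```

Call:
{"name": "apply_moves", "arguments": {"motion": [{"gripper": 0,"slide": [0,0,0.04],"spin": 0}]}}

```text
time: 4.45
ee_pos: [0.601, -0.1399, 0.07]
tcp_rot: [0.244, 3.125, -0.02]
wrist_force: [-4.3, 0.5, 11.9]
gripper_width: -0.0
```

Call:
{"name": "apply_moves", "arguments": {"motion": [{"gripper": 0,"slide": [0,0,0.04],"spin": 0}]}}

```text
time: 4.53
ee_pos: [0.6014, -0.14, 0.0699]
tcp_rot: [0.244, 3.124, -0.02]
wrist_force: [-3.6, 0.6, 12.2]
gripper_width: -0.0001
```

Call:
{"name": "apply_moves", "arguments": {"motion": [{"gripper": 0,"slide": [0.06,0.006,0.02],"spin": 0},{"gripper": 0,"slide": [0.08,0.008,0.02],"spin": 0},{"gripper": 0,"slide": [0.08,0.008,0.02],"spin": 0},{"gripper": 0,"slide": [0.08,0.008,0.02],"spin": 0}]}}

```text
time: 4.87
ee_pos: [0.5947, -0.1382, 0.0704]
tcp_rot: [0.243, 3.111, -0.023]
wrist_force: [1.4, -0.5, 5.3]
gripper_width: 0.0
```

```bash
cat >> h.py <<'E'
def snap(n,fn,x0,x1,y0,y1,f):
    im=optics.capture(n)[:,:,::-1]; cv2.imwrite(fn,cv2.resize(im[y0:y1,x0:x1],None,fx=f,fy=f,interpolation=cv2.INTER_CUBIC))
E
python3 -c "
from h import *
go([.6,-.14,.07]); snap('scene','pics/s2.png',200,290,150,210,6)"
```

```text
pos [ 0.5947 -0.1382  0.0704] yaw_y 81.05 tilt -0.99967 F [ 1.42 -0.48  5.3 ] w 0.0 t 4.87
units [-0.138 -0.024  0.013] mm [-5.5 -1.   0.5]
```

View pics/s2.png

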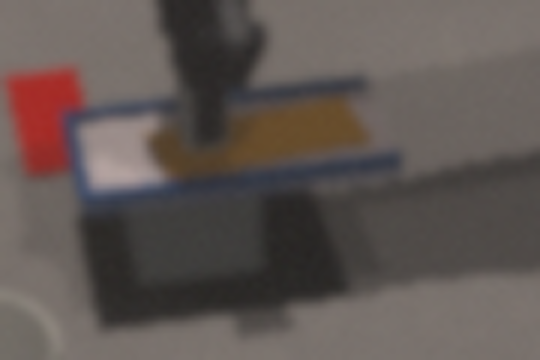

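Force is 5.3 N normal with a 1.4 N drag, so the strip moves with the finger: its right end is at crop (368,138) and the finger at (205,145). Continuing.

Call:
{"name": "apply_moves", "arguments": {"motion": [{"gripper": 0,"slide": [0.12,0.012,0.02],"spin": 0},{"gripper": 0,"slide": [0.15,0.015,0.02],"spin": 0},{"gripper": 0,"slide": [0.15,0.015,0.02],"spin": 0}]}}

```text
time: 5.17
ee_pos: [0.582, -0.1348, 0.0704]
tcp_rot: [0.243, 3.1, -0.026]
wrist_force: [1.5, -0.6, 5.8]
gripper_width: 0.0002
```

```bash
python3 -c "
from h import *
go([.6,-.14,.07]); print(R.from_rotvec(status.sense()['tcp_rot']).as_matrix().round(4)); snap('scene','pics/s3.png',200,290,150,210,6)"
```

```text
pos [ 0.582  -0.1348  0.0704] yaw_y 81.04 tilt -0.99936 F [ 1.52 -0.59  5.77] w 0.0002 t 5.17
units [-0.465 -0.059  0.027] mm [-18.6  -2.3   1.1]
[[-0.9873  0.1557  0.0302]
 [ 0.1552  0.9877 -0.0191]
 [-0.0327 -0.0141 -0.9994]]
```

View pics/s3.png

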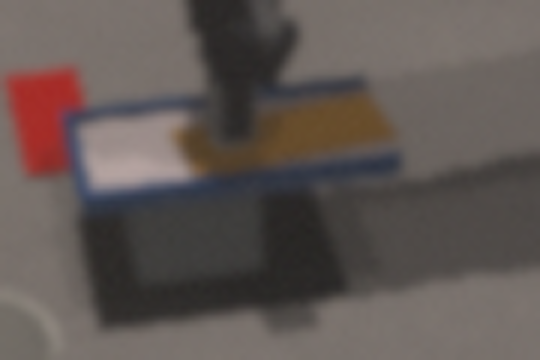

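Call:
{"name": "apply_moves", "arguments": {"motion": [{"gripper": 0,"slide": [0.15,0.015,0.018],"spin": 0},{"gripper": 0,"slide": [0.15,0.015,0.017],"spin": 0},{"gripper": 0,"slide": [0.15,0.015,0.016],"spin": 0},{"gripper": 0,"slide": [0.15,0.015,0.016],"spin": 0}]}}

```text
time: 5.55
ee_pos: [0.5622, -0.1295, 0.0705]
tcp_rot: [0.242, 3.088, -0.029]
wrist_force: [2.7, 0.2, 5.5]
gripper_width: 0.0002
```

```bash
python3 -c "
from h import *
go([.6,-.14,.07]); print(R.from_rotvec(status.sense()['tcp_rot']).as_matrix().round(4)); snap('scene','pics/s4.png',200,290,150,210,6)"
```

```text
pos [ 0.5622 -0.1295  0.0705] yaw_y 81.03 tilt -0.99885 F [2.66 0.16 5.52] w 0.0002 t 5.55
units [-0.974 -0.11   0.059] mm [-38.9  -4.4   2.4]
[[-0.9868  0.1559  0.0427]
 [ 0.1551  0.9876 -0.0221]
 [-0.0456 -0.0152 -0.9988]]
```

View pics/s4.png

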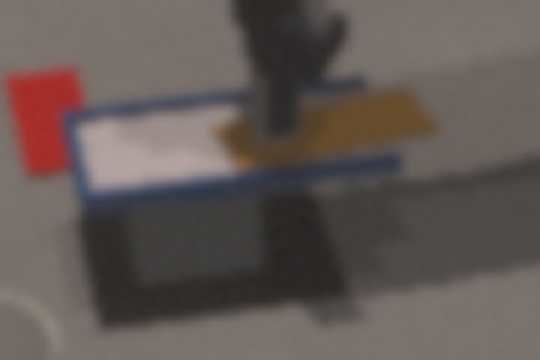

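Call:
{"name": "apply_moves", "arguments": {"motion": [{"gripper": 0,"slide": [0.15,0.015,0.015],"spin": 0},{"gripper": 0,"slide": [0.15,0.015,0.015],"spin": 0},{"gripper": 0,"slide": [0.1,0.01,0.015],"spin": 0}]}}

```text
time: 5.85
ee_pos: [0.5487, -0.1259, 0.0706]
tcp_rot: [0.241, 3.079, -0.031]
wrist_force: [1.8, 0.4, 5.8]
gripper_width: -0.0
```

```bash
python3 -c "
from h import *
go([.6,-.14,.07]); snap('scene','pics/s5.png',200,290,150,210,6)"
```

```text
pos [ 0.5487 -0.1259  0.0706] yaw_y 81.02 tilt -0.99839 F [1.78 0.38 5.75] w -0.0 t 5.85
units [-1.318 -0.147  0.089] mm [-52.7  -5.9   3.6]
```

View pics/s5.png

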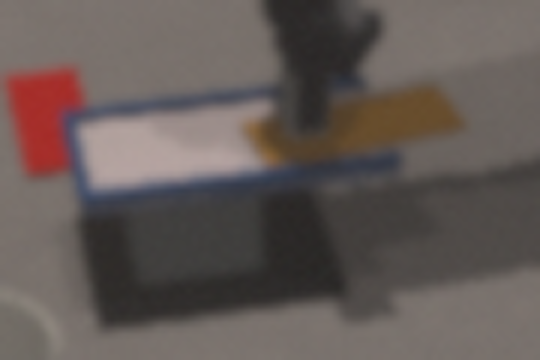

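Call:
{"name": "apply_moves", "arguments": {"motion": [{"gripper": 0,"slide": [0,0,0],"spin": 0},{"gripper": 0,"slide": [0,0,-0.03],"spin": 0},{"gripper": 0,"slide": [0,0,-0.1],"spin": 0},{"gripper": 0,"slide": [0,0,-0.3],"spin": 0},{"gripper": 0,"slide": [0,0,-0.4],"spin": 0},{"gripper": 0,"slide": [0,0,-0.4],"spin": 0},{"gripper": 1,"slide": [0.5,0.05,-0.2],"spin": 0},{"gripper": 1,"slide": [0.5,0.05,0],"spin": 0},{"gripper": 1,"slide": [0.5,0.05,0],"spin": 0},{"gripper": 1,"slide": [0,0,0],"spin": 0},{"gripper": 1,"slide": [0,0,0],"spin": 0}]}}

```text
time: 6.82
ee_pos: [0.4764, -0.1067, 0.1212]
tcp_rot: [0.243, 3.1, -0.026]
wrist_force: [0.8, -0.1, 0.3]
gripper_width: 0.0607
```

```bash
python3 -c "
from h import *
go([.5,-.14,.07]); snap('scene','pics/s6.png',190,290,140,215,7); snap('top','pics/t6.png',240,340,150,250,6)"
```

```text
pos [ 0.4764 -0.1067  0.1212] yaw_y 81.04 tilt -0.99933 F [ 0.82 -0.1   0.31] w 0.0607 t 6.82
units [-0.669 -0.713  1.314] mm [-26.8 -28.5  52.6]
```

View pics/s6.png

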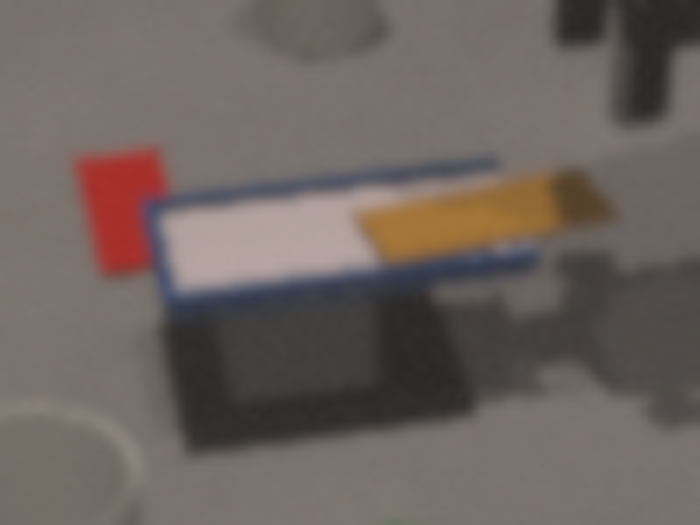

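View pics/t6.png

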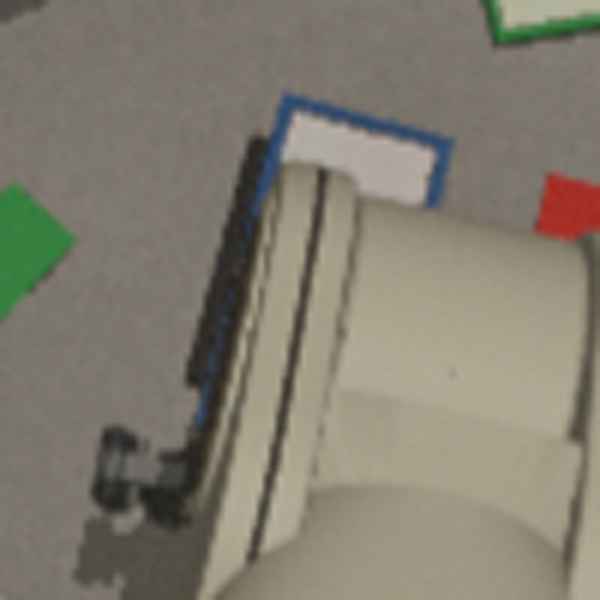

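Scene crop 7x: the strip lies flat and overhangs. Its corners are about back (358,212) and (383,265), front (590,172) and (615,217). I'll locate it at the touched height.

Run:
```python
from h import *
np.set_printoptions(precision=4,suppress=True)
S=lambda p:un(p,7,(190,140)); h=.003
sp,r=fit([("scene",[[.05,-.02,h],[-.05,-.02,h],[-.05,.02,h],[.05,.02,h]],S([(358,212),(590,172),(615,217),(383,265)]))],[.52,-.12,.0678,-.15],fixz=.0677)
print("strip",sp,r.reshape(-1)[:8])
st=np.array([.5794,-.1382,-.0071]);M=R.from_euler('z',-.2533).as_matrix();print(M.T@(sp[:3]-st),sp[3]+.2533)
# scene-only stand corners check
st2,_=fit([("scene",[[.075,-.038,.079],[-.075,-.038,.079],[-.075,.038,.079],[.075,.038,.079]],S([(145,200),(495,158),(535,258),(170,303)]))],[.58,-.14,-.0073,-.25],fixz=-.0073)
print("stand scene-only",st2,_.reshape(-1)[:8])
print(R.from_euler('z',st2[3]).as_matrix().T@(sp[:3]-st2[:3]))
Ms=R.from_euler('z',sp[3]).as_matrix(); g=Ms@[-.036,0,0]+sp[:3]; print("grip pt",g)
go([g[0],g[1],.1])
```

```text
strip [ 0.5234 -0.1166  0.0677 -0.1629] [-0.3587 -0.1327 -0.521  -0.1275  0.8129  0.4982  0.0472 -0.2931]
[-0.0596  0.0068  0.0748] 0.09040114967470922
stand scene-only [ 0.5815 -0.1353 -0.0073 -0.253 ] [-0.5604  0.0712  0.3607 -0.0384  1.0362 -0.3879 -0.8175  0.0444]
[-0.061   0.0035  0.075 ]
grip pt [ 0.4878 -0.1108  0.0677]
pos [ 0.4769 -0.1068  0.121 ] yaw_y 81.03 tilt -0.99934 F [ 0.14 -0.08  0.34] w 0.0745 t 6.92
units [-0.269 -0.049  0.536] mm [-10.7  -2.   21.4]
```

Call:
{"name": "apply_moves", "arguments": {"motion": [{"gripper": 1,"slide": [-0.15,-0.03,0.2],"spin": 0.05},{"gripper": 1,"slide": [-0.13,-0.02,0.2],"spin": 0},{"gripper": 1,"slide": [0,0,0],"spin": 0},{"gripper": 1,"slide": [0,0,0],"spin": 0}]}}

```text
time: 7.25
ee_pos: [0.4917, -0.1119, 0.103]
tcp_rot: [0.252, 3.098, -0.026]
wrist_force: [0.7, -0.2, -0.0]
gripper_width: 0.0856
```

```bash
python3 -c "
from h import *
go([.4878,-.1108,.052]); snap('scene','pics/s7.png',190,310,110,215,5.5)"
```

```text
pos [ 0.4917 -0.1119  0.103 ] yaw_y 80.69 tilt -0.99931 F [ 0.67 -0.16 -0.04] w 0.0856 t 7.25
units [0.144 0.03  1.271] mm [ 5.8  1.2 50.8]
```

View pics/s7.png

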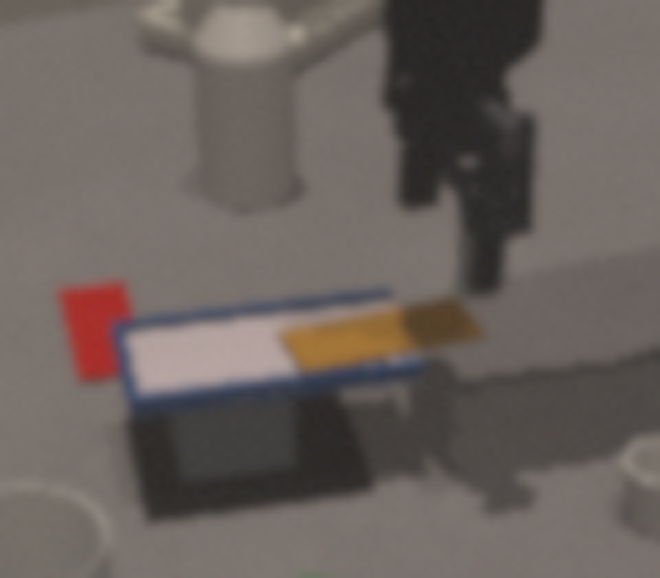

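The fingers straddle the front end, with tips at crop (418,200) and (480,290). Going down.

Call:
{"name": "apply_moves", "arguments": {"motion": [{"gripper": 1,"slide": [0.07,0.02,0.25],"spin": 0},{"gripper": 1,"slide": [0.07,0.01,0.3],"spin": 0},{"gripper": 1,"slide": [0,0,0.3],"spin": 0},{"gripper": 1,"slide": [0,0,0.15],"spin": 0},{"gripper": 1,"slide": [0,0,0],"spin": 0}]}}

```text
time: 7.72
ee_pos: [0.4891, -0.111, 0.0612]
tcp_rot: [0.252, 3.098, -0.026]
wrist_force: [0.5, -0.0, -0.8]
gripper_width: 0.085
```

```bash
python3 -c "
from h import *
go([.4878,-.1108,.052])"
```

```text
pos [ 0.4891 -0.111   0.0612] yaw_y 80.68 tilt -0.99929 F [ 0.53 -0.03 -0.79] w 0.085 t 7.72
units [0.04  0.003 0.228] mm [1.6 0.1 9.1]
```

Call:
{"name": "apply_moves", "arguments": {"motion": [{"gripper": 1,"slide": [0.04,0,0.13],"spin": 0},{"gripper": 1,"slide": [0,0,0.1],"spin": 0},{"gripper": 1,"slide": [0,0,0],"spin": 0},{"gripper": 0.6,"slide": [0,0,0],"spin": 0},{"gripper": 0.55,"slide": [0,0,0],"spin": 0},{"gripper": 0.55,"slide": [0,0,0],"spin": 0}], "force": 30}}

```text
time: 8.22
ee_pos: [0.489, -0.1112, 0.0525]
tcp_rot: [0.252, 3.096, -0.027]
wrist_force: [0.8, -0.8, -0.7]
gripper_width: 0.0514
```

```bash
python3 -c "
from h import *
go([.4878,-.1108,.052]); snap('scene','pics/s8.png',190,310,110,215,5.5)"
```

```text
pos [ 0.489  -0.1112  0.0525] yaw_y 80.68 tilt -0.99922 F [ 0.75 -0.79 -0.66] w 0.0514 t 8.22
units [0.031 0.006 0.013] mm [1.2 0.2 0.5]
```

View pics/s8.png

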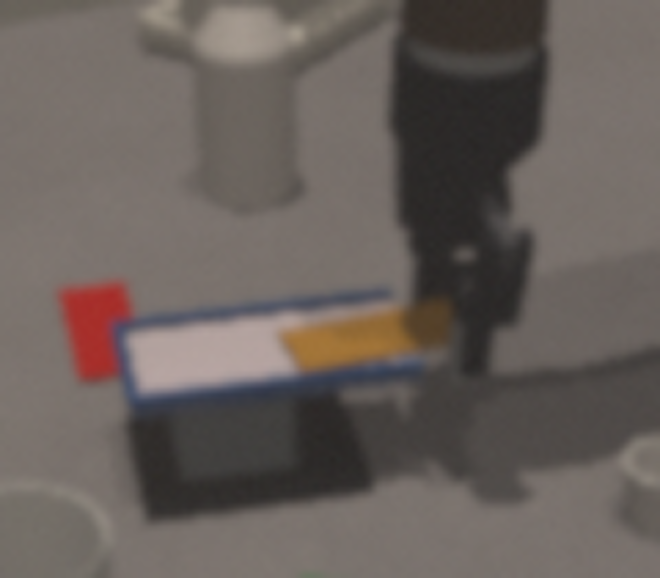

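The strip is still in place between the fingers, one on each side. Closing gently.

Call:
{"name": "apply_moves", "arguments": {"motion": [{"gripper": 0.5,"slide": [0,0,0],"spin": 0},{"gripper": 0.46,"slide": [0,0,0],"spin": 0},{"gripper": 0.4,"slide": [0,0,0],"spin": 0},{"gripper": 0.3,"slide": [0,0,0],"spin": 0},{"gripper": 0.3,"slide": [0,0,0],"spin": 0}], "force": 40}}

```text
time: 8.68
ee_pos: [0.4896, -0.1114, 0.0536]
tcp_rot: [0.252, 3.094, -0.027]
wrist_force: [-0.5, -0.5, -0.9]
gripper_width: 0.0383
```

```bash
python3 -c "
from h import *
go([.4878,-.1108,.12]); snap('scene','pics/s9.png',190,310,110,215,5.5)"
```

```text
pos [ 0.4896 -0.1114  0.0536] yaw_y 80.68 tilt -0.99914 F [-0.48 -0.47 -0.93] w 0.0383 t 8.68
units [-0.018 -0.017 -1.661] mm [ -0.7  -0.7 -66.4]
```

View pics/s9.png

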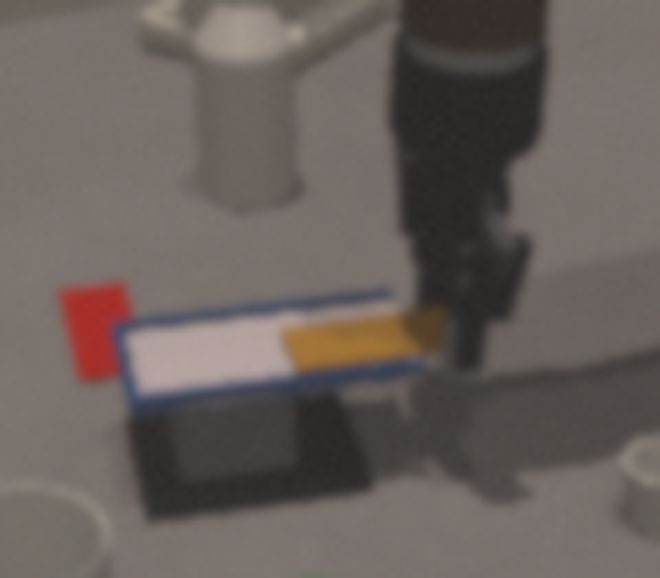

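Gripped at 38 mm. Lifting slowly.

Call:
{"name": "apply_moves", "arguments": {"motion": [{"gripper": 0.3,"slide": [0,0,-0.05],"spin": 0},{"gripper": 0.3,"slide": [0,0,-0.1],"spin": 0},{"gripper": 0.3,"slide": [0,0,-0.15],"spin": 0},{"gripper": 0.3,"slide": [0,0,-0.2],"spin": 0},{"gripper": 0.3,"slide": [0,0,-0.2],"spin": 0},{"gripper": 0.3,"slide": [0,0,0],"spin": 0}]}}

```text
time: 9.23
ee_pos: [0.4876, -0.1104, 0.0836]
tcp_rot: [0.252, 3.096, -0.027]
wrist_force: [-0.3, -0.8, -0.5]
gripper_width: 0.0384
```

```bash
python3 -c "
from h import *
go([.4878,-.1108,.12]); snap('scene','pics/s10.png',190,310,110,215,5.5)"
```

```text
pos [ 0.4876 -0.1104  0.0836] yaw_y 80.68 tilt -0.99925 F [-0.25 -0.76 -0.51] w 0.0384 t 9.23
units [-0.04  -0.021 -0.91 ] mm [ -1.6  -0.8 -36.4]
```

View pics/s10.png

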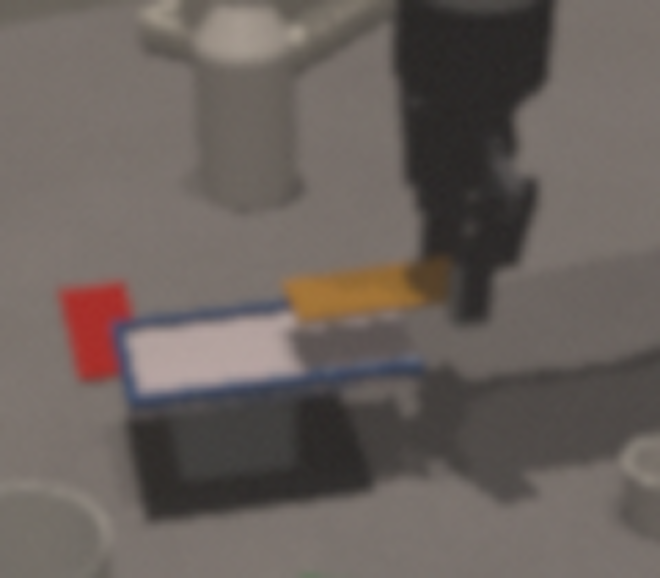

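Lifted cleanly and flat. Now up, across and turn towards the tester.

Call:
{"name": "apply_moves", "arguments": {"motion": [{"gripper": 0.3,"slide": [0,0,-0.3],"spin": 0},{"gripper": 0.3,"slide": [0,0,-0.4],"spin": 0},{"gripper": 0.3,"slide": [0,0.1,-0.4],"spin": 0},{"gripper": 0.3,"slide": [0,0.25,-0.3],"spin": -0.3},{"gripper": 0.3,"slide": [0,0.4,-0.1],"spin": -0.4},{"gripper": 0.3,"slide": [0,0.45,0],"spin": -0.45},{"gripper": 0.3,"slide": [0,0.45,0],"spin": -0.45},{"gripper": 0.3,"slide": [0,0.45,0],"spin": -0.45},{"gripper": 0.3,"slide": [0,0.45,0],"spin": -0.45},{"gripper": 0.3,"slide": [0,0.45,0],"spin": -0.45},{"gripper": 0.3,"slide": [0,0.45,0],"spin": -0.45},{"gripper": 0.3,"slide": [0,0.45,0],"spin": -0.3},{"gripper": 0.3,"slide": [0,0.4,0],"spin": 0},{"gripper": 0.3,"slide": [0,0.3,0],"spin": 0},{"gripper": 0.3,"slide": [0,0.15,0],"spin": 0},{"gripper": 0.3,"slide": [0,0,0],"spin": 0},{"gripper": 0.3,"slide": [0,0,0],"spin": 0}]}}

```text
time: 10.7
ee_pos: [0.4731, 0.0864, 0.1424]
tcp_rot: [-0.376, 3.086, -0.038]
wrist_force: [0.1, 0.4, -0.9]
gripper_width: 0.0389
```

```bash
python3 -c "
from h import *
go([.469,.1208,.10]); snap('scene','pics/s11.png',210,330,170,290,5); snap('top','pics/t11.png',130,250,120,240,5)"
```

```text
pos [0.4731 0.0864 0.1424] yaw_y 103.85 tilt -0.99917 F [ 0.1   0.4  -0.92] w 0.0389 t 10.7
units [-0.075  0.888  1.038] mm [-3.  35.5 41.5]
```

View pics/s11.png

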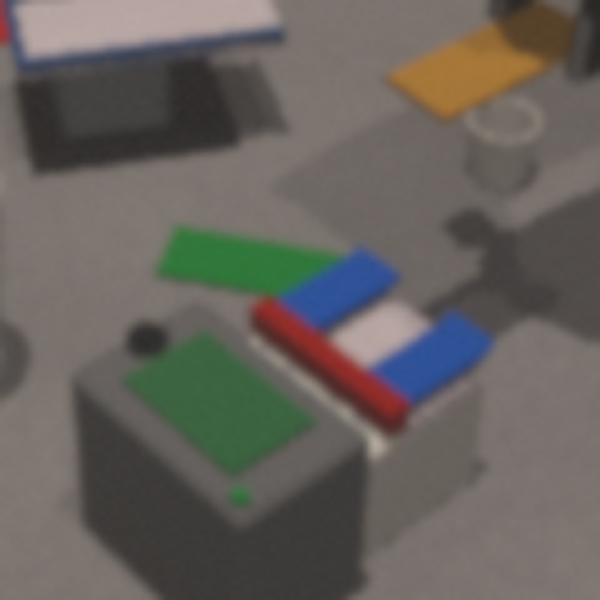

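View pics/t11.png

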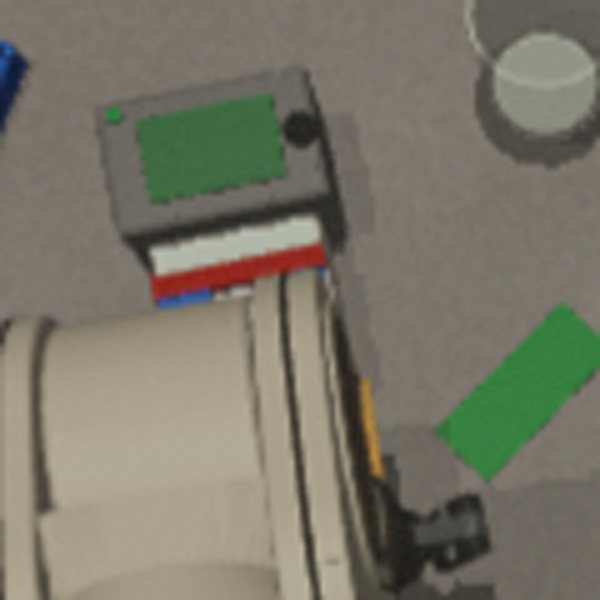

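Run:
```python
from h import *
np.set_printoptions(precision=4,suppress=True)
Q=lambda p:un(p,6.6,(140,125)); S=lambda p:un(p,5,(210,170))
z=.088
def f(p):
    w=p[4]; M=R.from_euler('z',p[3]).as_matrix(); L=lambda l:np.array(l)@M.T+p[:3]
    r=[proj("top",L([[-.054,.016,z],[-.054,-.016,z],[0,.016,z],[0,-.016,z],[-.054,w,z],[-.054,-w,z],[0,w,z],[0,-w,z]]))-Q([(235,487),(322,468),(212,350),(296,330),(168,498),(385,455),(145,362),(360,320)]),
       proj("scene",L([[-.054,-.016,z],[-.054,.016,z],[-.054,w,z],[-.054,-w,z]]))-S([(400,275),(447,312),(491,345),(362,247)])]
    return np.vstack(r).ravel()
s=least_squares(f,[.62,.157,-.008,.23,.03]); print(s.x,np.sqrt(np.diag(np.linalg.inv(s.jac.T@s.jac)))*.5); print(s.fun.reshape(-1,2))
# strip in the air, scene: top at TCP+.0172
S2=lambda p:S(p)
zt=status.sense()['ee_pos'][2]+.0172-.003; h=.003
sp,r=fit([("scene",[[.05,-.02,h],[-.05,.02,h],[.05,.02,h]],S([(388,78),(575,57),(448,120)]))],[.5,.09,zt,.23],fixz=zt)
sp2,r2=fit([("scene",[[.05,-.02,h],[.05,.02,h]],S([(388,78),(448,120)]))],[.5,.09,zt,.23],fixz=zt)
print(sp,r[:6],sp2)
e=status.sense()['ee_pos']; print("TCP in strip",R.from_euler('z',sp[3]).as_matrix().T@(e-sp[:3]),R.from_euler('z',sp2[3]).as_matrix().T@(e-sp2[:3]))
```

```text
[ 0.6242  0.1568 -0.0086  0.2224  0.0416] [0.0004 0.0005 0.0007 0.0094 0.0005]
[[ 0.2142 -0.4713]
 [-0.3724 -0.0715]
 [ 0.1382 -0.2383]
 [-0.1166  0.3699]
 [ 0.2484 -0.1463]
 [ 0.1479 -0.0826]
 [ 0.2713 -0.1097]
 [ 0.1545 -0.0496]
 [-0.0295  0.1857]
 [ 0.721   0.1306]
 [ 0.4218 -0.3188]
 [-0.2148  0.1518]]
[0.5159 0.0984 0.1566 0.2648] [-2.1921  1.6604  3.0298 -3.6725 -0.6862  1.2005] [0.5091 0.1005 0.1566 0.1583]
TCP in strip [-0.0444 -0.0009 -0.0142] [-0.0377 -0.0088 -0.0142]
```

```bash
cat >> h.py <<'E'
def front(px):
    # px: leading-end top corners (-y,+y) in scene; unknown: d from TCP along heading, lateral, z-TCP
    s=status.sense(); M=R.from_rotvec(s['tcp_rot']).as_matrix(); y=M[:2,1]/np.linalg.norm(M[:2,1]); yaw=np.arctan2(-y[0],y[1])
    x=np.array([np.cos(yaw),np.sin(yaw)])
    def f(p):
        P=[np.r_[s['ee_pos'][:2]+x*p[0]+y*(p[1]+k),s['ee_pos'][2]+p[2]] for k in(-.02,.02)]
        return (proj("scene",P)-px).ravel()
    q=least_squares(f,[.085,0,.017]); print("yaw",yaw,"d,lat,z",q.x.round(4),q.fun.round(2)); return q.x
E
python3 - <<'E'
from h import *
front(un([(388,78),(448,120)],5,(210,170)))
E
python3 - <<'E'
import cv2
im=cv2.imread('pics/s11.png'); cv2.imwrite('pics/s11b.png',cv2.resize(im[0:160,350:600],None,fx=3,fy=3))
E
```

```text
yaw 0.24064739568320753 d,lat,z [ 0.0621 -0.0214 -0.0075] [-0.25  0.4   0.24 -0.39]
```

View pics/s11b.png

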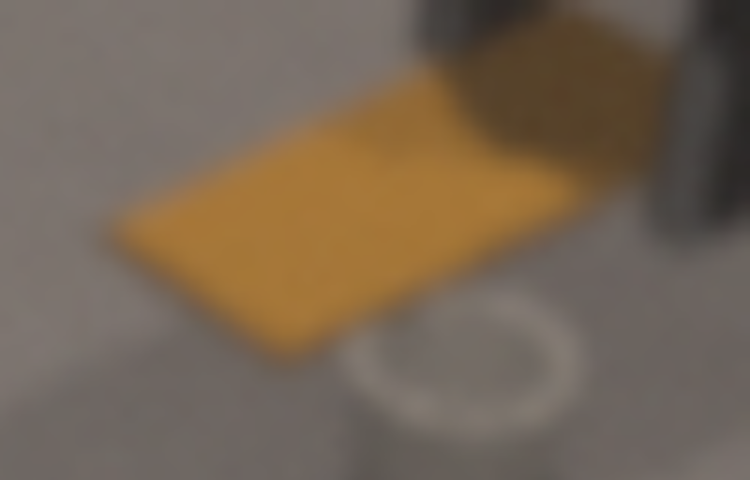

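```bash
sed -i 's/def front(px):/def front(px,wl=1e4):/; s/return (proj("scene",P)-px).ravel()/return np.append((proj("scene",P)-px).ravel(),p[1]*wl)/' h.py
python3 - <<'E'
from h import *
for w in(1e4,300): front(un([(386,78),(447,120)],5,(210,170)),w)
E
```

```text
yaw 0.24064739568320753 d,lat,z [ 0.0873 -0.      0.016 ] [-0.46  0.21  0.46 -0.19 -0.  ]
yaw 0.24064739568320753 d,lat,z [ 0.0872 -0.0001  0.0158] [-0.46  0.21  0.46 -0.19 -0.04]
```

Run:
```python
from h import *
Q=lambda p:un(p,6.6,(140,125))
for a,b,z in[((137,362),(365,318),.085),((133,333),(360,290),.085),((62,108),(335,58),.1),((95,278),(368,222),.1),((130,292),(355,252),.07)]:
    A,B=[atz("top",p,z) for p in Q([a,b])]; v=A-B; print(np.arctan2(-v[0],v[1]),np.linalg.norm(v))
for a,b in[((212,350),(235,487)),((296,330),(322,468)),((145,362),(168,498)),((360,320),(385,455))]:
    A,B=[atz("top",p,.0794) for p in Q([a,b])]; v=A-B; print("long",np.arctan2(v[1],v[0]),np.linalg.norm(v))
```

```text
0.2212165716015941 0.08811439406086127
0.21818934525726555 0.08786843495974843
0.21619755272897634 0.10581474674745546
0.2352272663728053 0.10483185471589386
0.20715260573840688 0.08853814639220073
long 0.21726348275831073 0.05453986420336833
long 0.23018063689576257 0.05526392201763338
long 0.22331688162878313 0.054100955751126424
long 0.22251994260333952 0.05408682485918239
```

Call:
{"name": "apply_moves", "arguments": {"motion": [{"gripper": 0.3,"slide": [0,0.25,0.3],"spin": 0.19},{"gripper": 0.3,"slide": [0,0.3,0.4],"spin": 0},{"gripper": 0.3,"slide": [-0.05,0.3,0.4],"spin": 0},{"gripper": 0.3,"slide": [-0.05,0.1,0.3],"spin": 0},{"gripper": 0.3,"slide": [0,0,0],"spin": 0},{"gripper": 0.3,"slide": [0,0,0],"spin": 0}]}}

```text
time: 11.3
ee_pos: [0.4742, 0.119, 0.0853]
tcp_rot: [-0.326, 3.086, -0.039]
wrist_force: [-0.3, -0.1, -1.0]
gripper_width: 0.0387
```

```bash
cat >> h.py <<'E'
TE=np.array([.6242,.1568]); TY=.222
def tgt(x,y,z): c,s=np.cos(TY),np.sin(TY); return [TE[0]+c*x-s*y,TE[1]+s*x+c*y,z]
E
python3 -c "
from h import *
go(tgt(-.153,0,.056)); snap('scene','pics/s12.png',240,340,190,270,7)"
```

```text
pos [0.4742 0.119  0.0853] yaw_y 102.03 tilt -0.99895 F [-0.27 -0.13 -0.95] w 0.0387 t 11.3
units [-0.014  0.117  0.729] mm [-0.5  4.7 29.2]
```

View pics/s12.png

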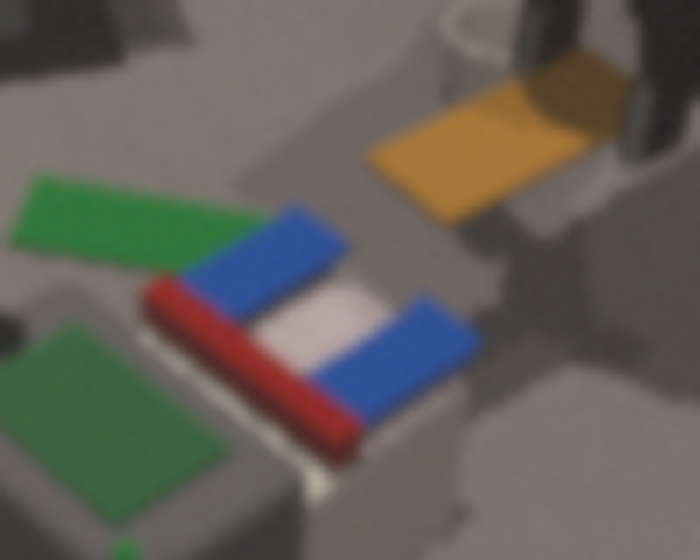

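Call:
{"name": "apply_moves", "arguments": {"motion": [{"gripper": 0.3,"slide": [0,0.06,0.2],"spin": -0.11},{"gripper": 0.3,"slide": [0,0.06,0.2],"spin": 0},{"gripper": 0.3,"slide": [0,0,0.2],"spin": 0},{"gripper": 0.3,"slide": [0,0,0.08],"spin": 0},{"gripper": 0.3,"slide": [0,0,0],"spin": 0},{"gripper": 0.3,"slide": [0,0,0],"spin": 0}]}}

```text
time: 11.85
ee_pos: [0.4763, 0.1217, 0.0577]
tcp_rot: [-0.339, 3.08, -0.039]
wrist_force: [-0.4, -0.1, -0.3]
gripper_width: 0.0386
```

```bash
python3 -c "
from h import *
go(tgt(-.153,0,.056)); snap('scene','pics/s13.png',240,340,190,270,7)"
```

```text
pos [0.4763 0.1217 0.0577] yaw_y 102.54 tilt -0.99878 F [-0.44 -0.06 -0.32] w 0.0386 t 11.85
units [0.028 0.044 0.041] mm [1.1 1.7 1.6]
```

View pics/s13.png

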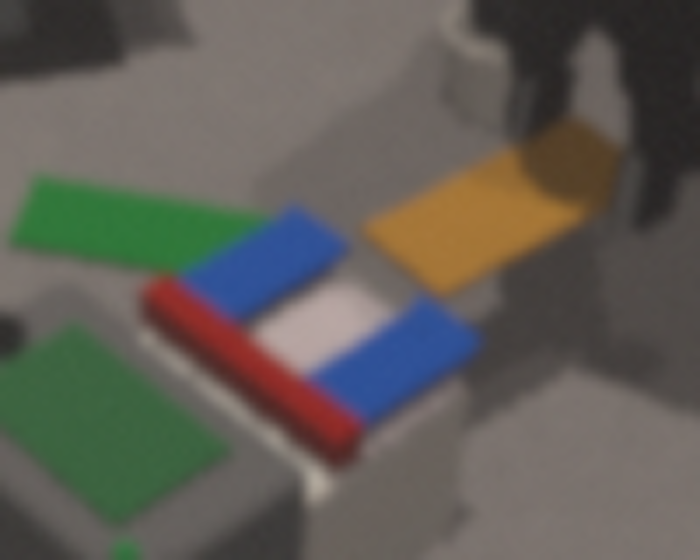

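Run:
```python
from h import *
q=front(un([(362,230),(440,297)],7,(240,190)))
q=front(un([(362,230),(440,297)],7,(240,190)),300)
# where would leading corners appear if centred, level z, at several heights
p=lambda x,y,z:((proj("scene",tgt(x,y,z))[0]-[240,190]+.5)*7-.5).round(0)
s=status.sense()
for zt in(.0685,.0715,.0745): print(zt,p(-.066,-.02,zt),p(-.066,.02,zt))
print("lip front inner",p(-.054,-.016,.0794),p(-.054,.016,.0794),"floor mouth",p(-.054,-.016,.0664),p(-.054,.016,.0664),"floor stop",p(0,-.016,.0664),p(0,.016,.0664))
```

```text
yaw 0.21887964890491726 d,lat,z [ 0.0888 -0.      0.0188] [-0.72  0.26  0.72 -0.23 -0.  ]
yaw 0.21887964890491726 d,lat,z [ 0.0886 -0.0002  0.0185] [-0.72  0.26  0.72 -0.23 -0.06]
0.0685 [366. 250.] [454. 313.]
0.0715 [366. 243.] [455. 306.]
0.0745 [367. 236.] [455. 299.]
lip front inner [350. 247.] [421. 298.] floor mouth [348. 276.] [418. 328.] floor stop [225. 351.] [295. 406.]
```

Call:
{"name": "apply_moves", "arguments": {"motion": [{"gripper": 0.3,"slide": [0,0.045,0.05],"spin": -0.03},{"gripper": 0.3,"slide": [0,0,0.035],"spin": 0},{"gripper": 0.3,"slide": [0,0,0],"spin": 0},{"gripper": 0.3,"slide": [0,0,0],"spin": 0}]}}

```text
time: 12.23
ee_pos: [0.4767, 0.1238, 0.0548]
tcp_rot: [-0.345, 3.078, -0.039]
wrist_force: [0.7, -0.0, -0.9]
gripper_width: 0.0386
```

```bash
python3 -c "
from h import *
go(tgt(-.138,0,.0545)); print(R.from_rotvec(status.sense()['tcp_rot']).as_matrix().round(3)); snap('scene','pics/s14.png',255,335,200,260,10)"
```

```text
pos [0.4767 0.1238 0.0548] yaw_y 102.74 tilt -0.99873 F [ 0.68 -0.01 -0.85] w 0.0386 t 12.23
units [-0.329 -0.006  0.021] mm [-13.1  -0.3   0.8]
[[-0.974 -0.22   0.046]
 [-0.222  0.975 -0.02 ]
 [-0.041 -0.03  -0.999]]
```

View pics/s14.png

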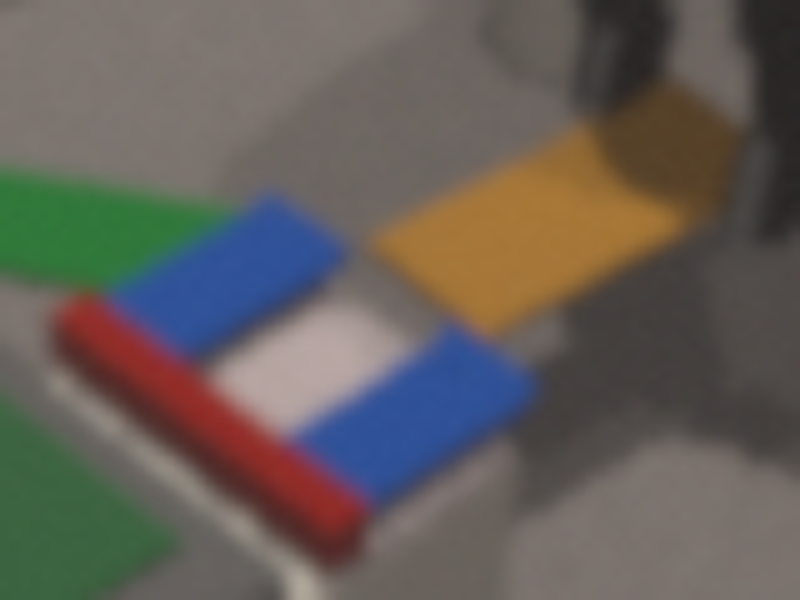

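The strip's end is in front of the mouth, corners at (375,243) and (488,335), lined up between the lips. Inserting slowly.

Call:
{"name": "apply_moves", "arguments": {"motion": [{"gripper": 0.3,"slide": [-0.08,0,0.007],"spin": 0},{"gripper": 0.3,"slide": [-0.1,0,0.007],"spin": 0},{"gripper": 0.3,"slide": [-0.1,0,0.007],"spin": 0},{"gripper": 0.3,"slide": [-0.1,0,0.005],"spin": 0},{"gripper": 0.3,"slide": [0,0,0],"spin": 0}]}}

```text
time: 12.7
ee_pos: [0.4939, 0.1277, 0.055]
tcp_rot: [-0.345, 3.076, -0.039]
wrist_force: [-0.6, -0.1, -0.2]
gripper_width: 0.0384
```

```bash
python3 -c "
from h import *
go(tgt(-.087,0,.0545)); snap('scene','pics/s15.png',255,335,200,260,10)"
```

```text
pos [0.4939 0.1277 0.055 ] yaw_y 102.75 tilt -0.99865 F [-0.59 -0.06 -0.15] w 0.0384 t 12.7
units [-1.162 -0.008  0.061] mm [-46.5  -0.3   2.4]
```

View pics/s15.png

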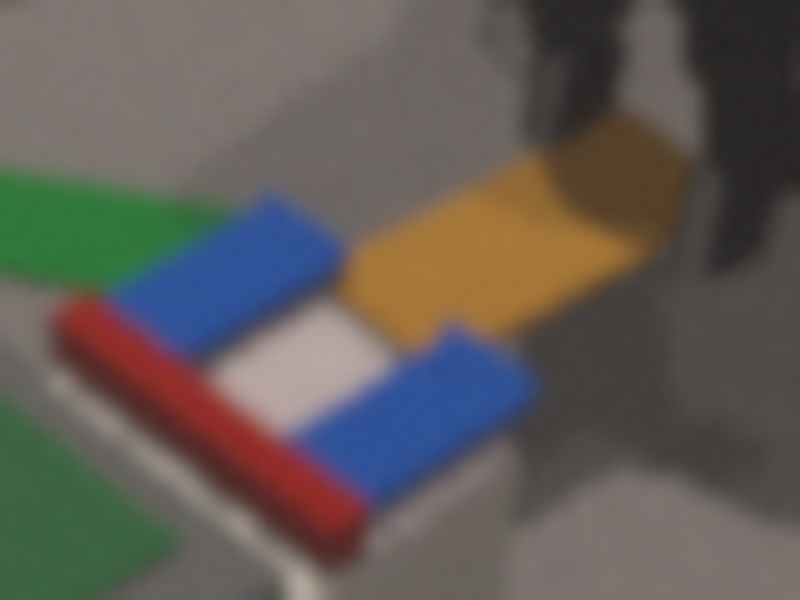

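Call:
{"name": "apply_moves", "arguments": {"motion": [{"gripper": 0.3,"slide": [-0.06,0,0.012],"spin": 0},{"gripper": 0.3,"slide": [-0.08,0,0.008],"spin": 0}]}}

```text
time: 12.92
ee_pos: [0.4982, 0.1288, 0.054]
tcp_rot: [-0.345, 3.079, -0.038]
wrist_force: [-2.4, 1.3, 0.2]
gripper_width: 0.0385
```

Call:
{"name": "apply_moves", "arguments": {"motion": [{"gripper": 0.3,"slide": [-0.08,0,0.005],"spin": 0},{"gripper": 0.3,"slide": [-0.08,0,0.005],"spin": 0}]}}

```text
time: 13.08
ee_pos: [0.5023, 0.1308, 0.053]
tcp_rot: [-0.348, 3.084, -0.036]
wrist_force: [-1.9, 1.7, -0.6]
gripper_width: 0.0385
```

```bash
python3 -c "
from h import *
go(tgt(-.087,0,.0545)); snap('scene','pics/s16.png',255,335,200,260,10)"
```

```text
pos [0.5023 0.1308 0.053 ] yaw_y 102.84 tilt -0.99901 F [-1.91  1.72 -0.55] w 0.0385 t 13.08
units [-0.94  -0.041 -0.003] mm [-37.6  -1.6  -0.1]
```

View pics/s16.png

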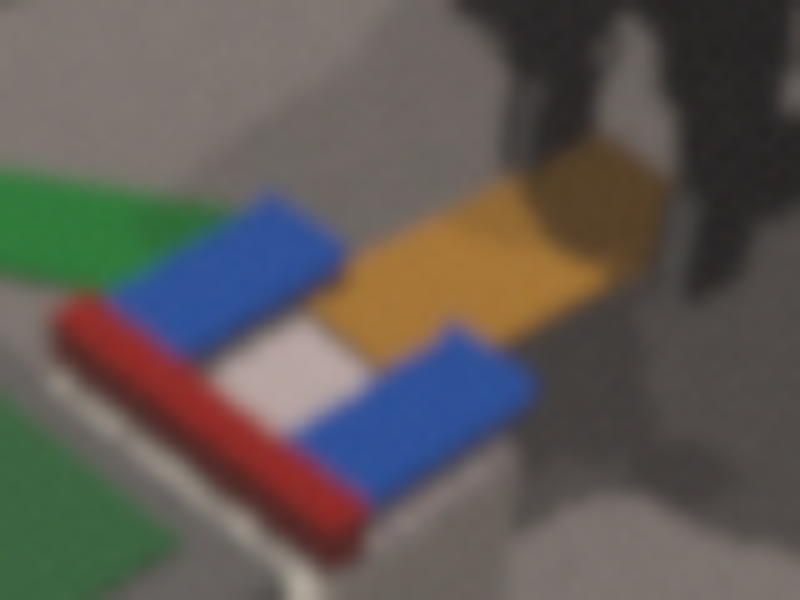

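Contact is light: a 1.9 N drag and 1.7 N sideways towards +y. I'll ease towards +y while advancing.

Call:
{"name": "apply_moves", "arguments": {"motion": [{"gripper": 0.3,"slide": [-0.04,0.03,0],"spin": 0},{"gripper": 0.3,"slide": [-0.06,0.015,0.002],"spin": 0}]}}

```text
time: 13.3
ee_pos: [0.5088, 0.134, 0.0538]
tcp_rot: [-0.347, 3.079, -0.036]
wrist_force: [-0.2, 1.1, 0.2]
gripper_width: 0.0383
```

Call:
{"name": "apply_moves", "arguments": {"motion": [{"gripper": 0.3,"slide": [-0.07,0.01,0.002],"spin": 0},{"gripper": 0.3,"slide": [-0.07,0.005,0.002],"spin": 0}]}}

```text
time: 13.47
ee_pos: [0.5156, 0.1358, 0.0543]
tcp_rot: [-0.346, 3.077, -0.038]
wrist_force: [-1.0, -0.1, -1.4]
gripper_width: 0.038
```

Call:
{"name": "apply_moves", "arguments": {"motion": [{"gripper": 0.3,"slide": [-0.07,0,0.006],"spin": 0},{"gripper": 0.3,"slide": [-0.07,0,0.006],"spin": 0},{"gripper": 0.3,"slide": [-0.07,0,0.004],"spin": 0}]}}

```text
time: 13.72
ee_pos: [0.5256, 0.1377, 0.0544]
tcp_rot: [-0.345, 3.075, -0.038]
wrist_force: [-0.4, -0.2, -0.1]
gripper_width: 0.0387
```

```bash
python3 -c "
from h import *
go(tgt(-.087,0,.0545)); snap('scene','pics/s17.png',255,335,200,260,10)"
```

```text
pos [0.5256 0.1377 0.0544] yaw_y 102.75 tilt -0.99861 F [-0.39 -0.17 -0.05] w 0.0387 t 13.72
units [-0.334 -0.077  0.013] mm [-13.4  -3.1   0.5]
```

View pics/s17.png

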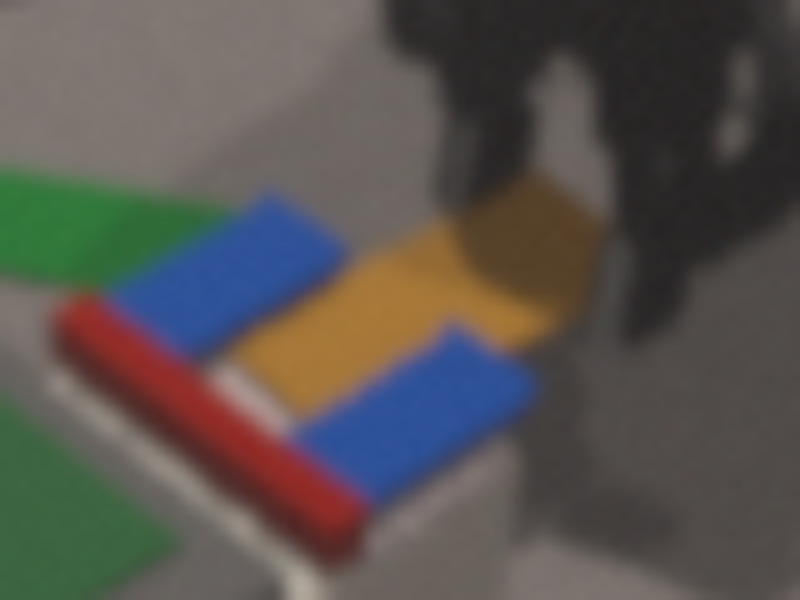

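Call:
{"name": "apply_moves", "arguments": {"motion": [{"gripper": 0.3,"slide": [-0.07,0,0.005],"spin": 0},{"gripper": 0.3,"slide": [-0.07,0,0.004],"spin": 0}]}}

```text
time: 13.93
ee_pos: [0.532, 0.139, 0.0542]
tcp_rot: [-0.344, 3.075, -0.038]
wrist_force: [-0.3, 1.1, 0.7]
gripper_width: 0.0387
```

Call:
{"name": "apply_moves", "arguments": {"motion": [{"gripper": 0.3,"slide": [-0.04,0,0.003],"spin": 0}]}}

```text
time: 14.02
ee_pos: [0.5339, 0.1394, 0.0542]
tcp_rot: [-0.344, 3.075, -0.038]
wrist_force: [-0.7, 0.2, 0.9]
gripper_width: 0.0384
```

Call:
{"name": "apply_moves", "arguments": {"motion": [{"gripper": 0.3,"slide": [-0.03,0,0.002],"spin": 0}]}}

```text
time: 14.1
ee_pos: [0.5354, 0.1397, 0.0542]
tcp_rot: [-0.344, 3.075, -0.038]
wrist_force: [-0.3, 0.4, 0.2]
gripper_width: 0.0387
```

Call:
{"name": "apply_moves", "arguments": {"motion": [{"gripper": 0.3,"slide": [-0.03,0,0.002],"spin": 0}]}}

```text
time: 14.18
ee_pos: [0.5367, 0.14, 0.0542]
tcp_rot: [-0.344, 3.075, -0.038]
wrist_force: [-0.9, -0.4, 1.0]
gripper_width: 0.0387
```

Call:
{"name": "apply_moves", "arguments": {"motion": [{"gripper": 0.3,"slide": [-0.03,0,0.002],"spin": 0}]}}

```text
time: 14.27
ee_pos: [0.538, 0.1403, 0.0541]
tcp_rot: [-0.344, 3.075, -0.038]
wrist_force: [-0.5, -0.2, 1.3]
gripper_width: 0.0385
```

Call:
{"name": "apply_moves", "arguments": {"motion": [{"gripper": 0.3,"slide": [-0.03,0,0.002],"spin": 0}]}}

```text
time: 14.35
ee_pos: [0.5392, 0.1406, 0.0542]
tcp_rot: [-0.344, 3.075, -0.038]
wrist_force: [-0.3, -0.3, 0.6]
gripper_width: 0.0387
```

Call:
{"name": "apply_moves", "arguments": {"motion": [{"gripper": 0.3,"slide": [-0.03,0,0.002],"spin": 0}]}}

```text
time: 14.43
ee_pos: [0.5399, 0.1407, 0.054]
tcp_rot: [-0.344, 3.076, -0.039]
wrist_force: [-3.7, -0.6, 0.7]
gripper_width: 0.0388
```

Contact is starting at 3.7 N. One more gentle push to confirm it, then a look.

Call:
{"name": "apply_moves", "arguments": {"motion": [{"gripper": 0.3,"slide": [-0.03,0,0.001],"spin": 0}]}}

```text
time: 14.52
ee_pos: [0.5399, 0.1407, 0.0537]
tcp_rot: [-0.345, 3.079, -0.039]
wrist_force: [-5.5, -1.8, 2.0]
gripper_width: 0.0388
```

Call:
{"name": "apply_moves", "arguments": {"motion": [{"gripper": 0.3,"slide": [-0.035,0,0.001],"spin": 0}]}}

```text
time: 14.6
ee_pos: [0.5399, 0.1407, 0.0534]
tcp_rot: [-0.346, 3.082, -0.04]
wrist_force: [-5.0, -1.1, 3.1]
gripper_width: 0.0385
```

```bash
python3 -c "
from h import *
go(tgt(-.087,0,.0545)); snap('scene','pics/s18.png',255,335,200,260,10)"
```

```text
pos [0.5399 0.1407 0.0534] yaw_y 102.77 tilt -0.99885 F [-4.96 -1.1   3.1 ] w 0.0385 t 14.6
units [ 0.029 -0.072 -0.027] mm [ 1.2 -2.9 -1.1]
```

View pics/s18.png

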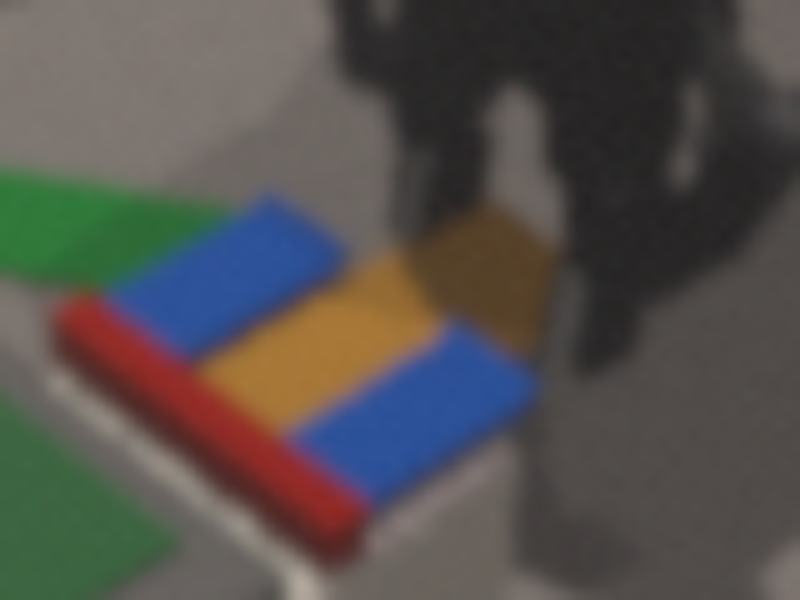

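The brass reaches the red stop with no pale floor left between them at (245,400). Force is steady at 5 N with no further motion. Releasing.

Call:
{"name": "apply_moves", "arguments": {"motion": [{"gripper": 0.3,"slide": [-0.01,0,0],"spin": 0},{"gripper": 0.6,"slide": [0,0,0],"spin": 0},{"gripper": 0.8,"slide": [0,0,0],"spin": 0},{"gripper": 0.8,"slide": [0,0,0],"spin": 0},{"gripper": 0.9,"slide": [0,0,0],"spin": 0},{"gripper": 0.9,"slide": [0,0,0],"spin": 0}]}}

```text
time: 15.15
ee_pos: [0.5442, 0.1417, 0.0544]
tcp_rot: [-0.344, 3.074, -0.038]
wrist_force: [0.5, -0.7, 0.4]
gripper_width: 0.0769
```

```bash
python3 -c "
from h import *
go(tgt(-.087,0,.0545)); snap('scene','pics/s19.png',255,335,200,260,10)"
```

```text
pos [0.5442 0.1417 0.0544] yaw_y 102.73 tilt -0.99853 F [ 0.45 -0.74  0.43] w 0.0769 t 15.15
units [ 0.141 -0.072 -0.007] mm [ 5.7 -2.9 -0.3]
```

View pics/s19.png

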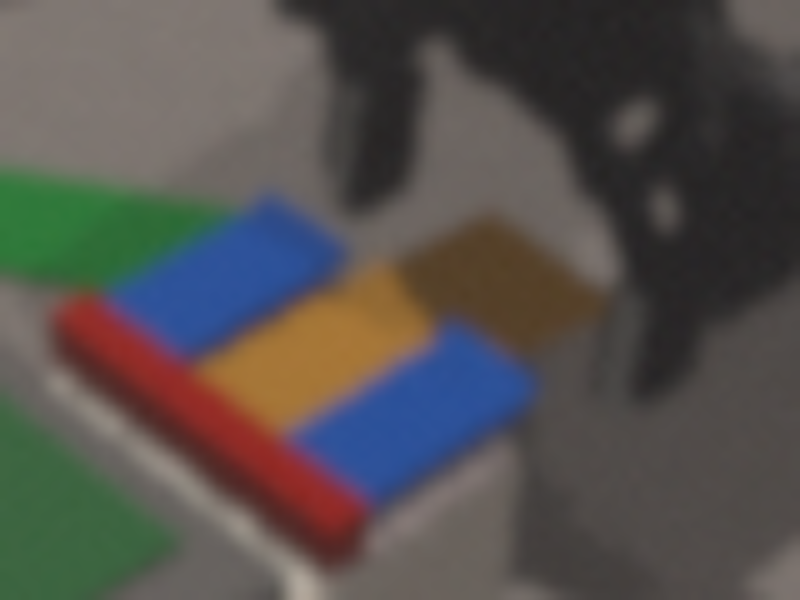

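Strip released and still home. Opening fully and rising straight up.

Call:
{"name": "apply_moves", "arguments": {"motion": [{"gripper": 1,"slide": [0,0,0],"spin": 0},{"gripper": 1,"slide": [0,0,-0.1],"spin": 0},{"gripper": 1,"slide": [0,0,-0.3],"spin": 0},{"gripper": 1,"slide": [0,0,-0.5],"spin": 0},{"gripper": 1,"slide": [0,0,-0.5],"spin": 0},{"gripper": 1,"slide": [0,0,-0.5],"spin": 0},{"gripper": 1,"slide": [0.4,0,-0.4],"spin": 0},{"gripper": 1,"slide": [0.6,0,0],"spin": 0},{"gripper": 1,"slide": [0.6,0,0],"spin": 0},{"gripper": 1,"slide": [0.6,0,0],"spin": 0},{"gripper": 1,"slide": [0.6,0,0],"spin": 0},{"gripper": 1,"slide": [0.4,0,0],"spin": 0},{"gripper": 1,"slide": [0,0,0],"spin": 0}]}}

```text
time: 16.28
ee_pos: [0.4115, 0.1145, 0.1473]
tcp_rot: [-0.343, 3.069, -0.037]
wrist_force: [-0.6, -0.0, -0.1]
gripper_width: 0.0852
```

```bash
python3 -c "
from h import *
go(tgt(-.087,0,.0545)); snap('scene','pics/s20.png',255,335,200,260,10); snap('top','pics/t20.png',140,220,125,215,6.6)"
```

```text
pos [0.4115 0.1145 0.1473] yaw_y 102.7 tilt -0.99828 F [-0.55 -0.04 -0.08] w 0.0852 t 16.28
units [-3.123 -0.07   2.483] mm [-124.9   -2.8   99.3]
```

View pics/s20.png

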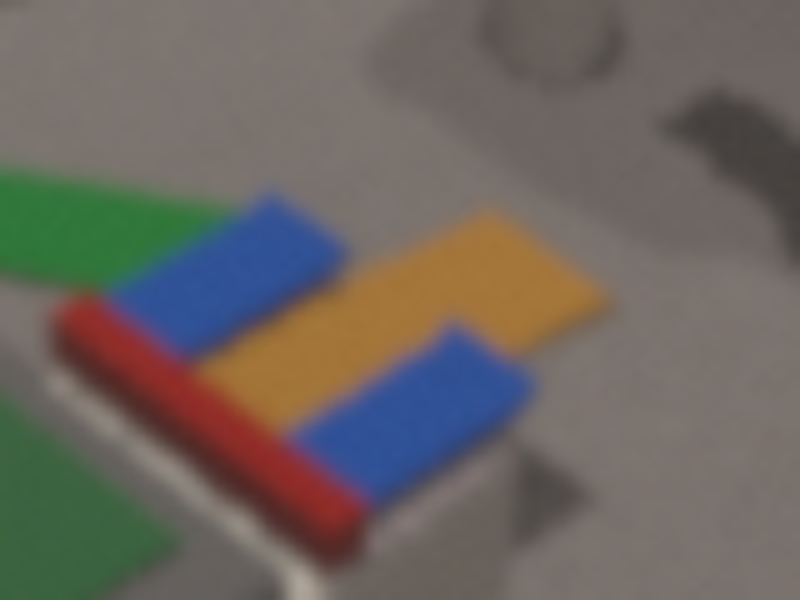

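View pics/t20.png

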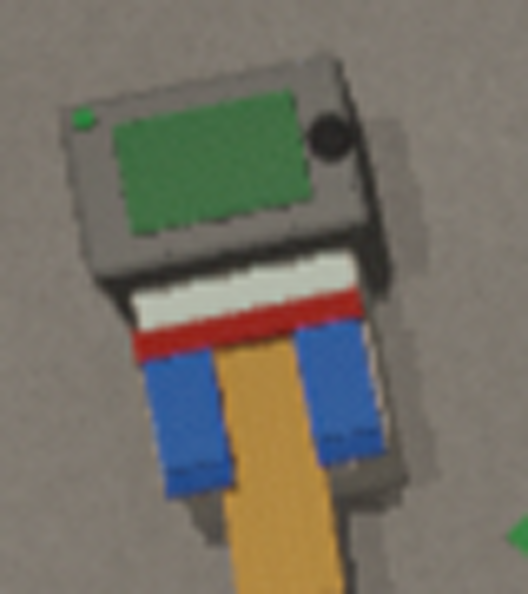

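The top view shows brass right up to the red stop, flush at (215,350) to (296,335). I'll do one check of the trailing end for depth.

```bash
python3 -c "
from h import *
snap('top','pics/t21.png',150,220,150,230,7)"
```

```text
(no output)
```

View pics/t21.png

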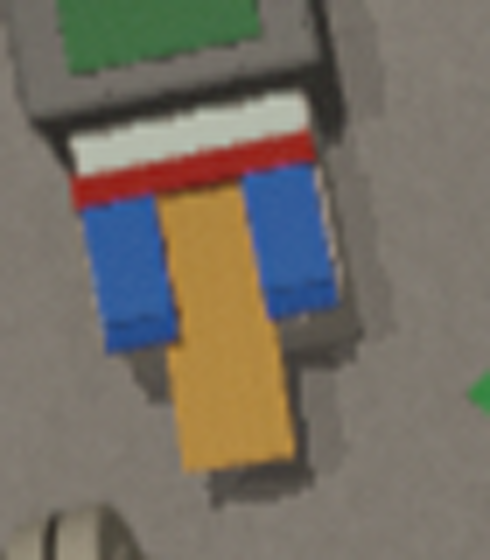

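Run:
```python
from h import *
px=un([(184,472),(296,457)],7,(150,150))
c,s=np.cos(TY),np.sin(TY)
for z in(.0675,.0695,.071):
    for p in px:
        w=atz("top",p,z)[:2]-TE; print(z,"tester x,y",(c*w[0]+s*w[1]).round(4),(-s*w[0]+c*w[1]).round(4))
# relative: visible front at stop & full length
q=un([(158,197),(243,182)],7,(150,150)); A=[atz("top",p,.0694)[:2] for p in q]; B=[atz("top",p,.0694)[:2] for p in px]
m=np.mean(A,0)-np.mean(B,0); print("visible length",np.linalg.norm(m),"yaw",np.arctan2(m[1],m[0]))
for a in A: print((np.array([[c,s],[-s,c]])@(a-TE)).round(4))
```

```text
0.0675 tester x,y -0.0998 0.0245
0.0675 tester x,y -0.1024 -0.0158
0.0695 tester x,y -0.1002 0.0242
0.0695 tester x,y -0.1027 -0.016
0.071 tester x,y -0.1004 0.024
0.071 tester x,y -0.103 -0.0162
visible length 0.10294852445806847 yaw 0.1911990188515009
[0.0017 0.0166]
[ 0.0012 -0.0147]
```

The tail sits at about -101 mm with a slight yaw (0.03 to 0.06 rad). That is close enough to the 1.5 mm limit that I'll tap the tail end gently with shut fingers to seat it square.

Call:
{"name": "apply_moves", "arguments": {"motion": [{"gripper": 0,"slide": [0,0,0],"spin": 0},{"gripper": 0,"slide": [-0.3,0.02,0.2],"spin": 0},{"gripper": 0,"slide": [-0.4,0,0.3],"spin": 0},{"gripper": 0,"slide": [-0.4,0,0.4],"spin": 0},{"gripper": 0,"slide": [-0.3,0,0.4],"spin": 0},{"gripper": 0,"slide": [0,0,0.4],"spin": 0},{"gripper": 0,"slide": [0,0,0],"spin": 0},{"gripper": 0,"slide": [0,0,0],"spin": 0}], "force": 30}}

```text
time: 17.1
ee_pos: [0.4892, 0.1313, 0.0825]
tcp_rot: [-0.339, 3.053, -0.033]
wrist_force: [0.4, 0.4, 0.9]
gripper_width: -0.0002
```

```bash
python3 -c "
from h import *
go(tgt(-.13,.002,.058))"
```

```text
pos [0.4892 0.1313 0.0825] yaw_y 102.62 tilt -0.99735 F [0.43 0.39 0.95] w -0.0002 t 17.1
units [-0.14  -0.054  0.625] mm [-5.6 -2.2 25. ]
```

Call:
{"name": "apply_moves", "arguments": {"motion": [{"gripper": 0,"slide": [0,-0.05,0.2],"spin": 0},{"gripper": 0,"slide": [0,0,0.25],"spin": 0},{"gripper": 0,"slide": [0,0,0.12],"spin": 0},{"gripper": 0,"slide": [0,0,0],"spin": 0},{"gripper": 0,"slide": [0,0,0],"spin": 0}]}}

```text
time: 17.52
ee_pos: [0.4929, 0.1292, 0.0596]
tcp_rot: [-0.339, 3.051, -0.032]
wrist_force: [0.1, -0.2, 0.4]
gripper_width: 0.0002
```

```bash
python3 -c "
from h import *
go(tgt(-.115,.002,.060)); snap('scene','pics/s22.png',255,345,195,262,8)"
```

```text
pos [0.4929 0.1292 0.0596] yaw_y 102.61 tilt -0.99719 F [ 0.15 -0.16  0.41] w 0.0002 t 17.52
units [-0.478  0.002  0.022] mm [-19.1   0.1   0.9]
```

View pics/s22.png

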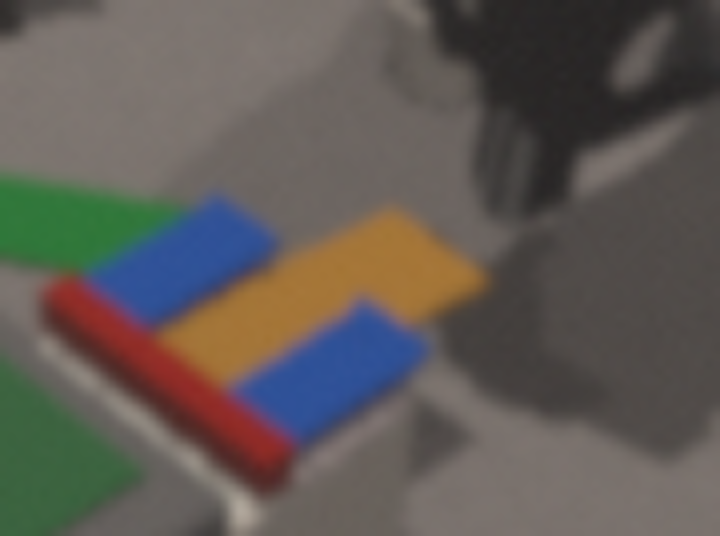

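Call:
{"name": "apply_moves", "arguments": {"motion": [{"gripper": 0,"slide": [-0.1,0,0.008],"spin": 0},{"gripper": 0,"slide": [-0.1,0,0.008],"spin": 0},{"gripper": 0,"slide": [-0.1,0,0.008],"spin": 0},{"gripper": 0,"slide": [-0.05,0,0.004],"spin": 0},{"gripper": 0,"slide": [0,0,0],"spin": 0}]}}

```text
time: 17.98
ee_pos: [0.5092, 0.133, 0.0616]
tcp_rot: [-0.338, 3.047, -0.031]
wrist_force: [0.4, 0.6, -0.1]
gripper_width: -0.0001
```

Call:
{"name": "apply_moves", "arguments": {"motion": [{"gripper": 0,"slide": [-0.03,0,0.002],"spin": 0}]}}

```text
time: 18.07
ee_pos: [0.5106, 0.1334, 0.0617]
tcp_rot: [-0.338, 3.047, -0.031]
wrist_force: [-1.0, -0.3, -0.3]
gripper_width: 0.0001
```

Call:
{"name": "apply_moves", "arguments": {"motion": [{"gripper": 0,"slide": [-0.03,0,0.002],"spin": 0}]}}

```text
time: 18.15
ee_pos: [0.512, 0.1337, 0.0617]
tcp_rot: [-0.339, 3.046, -0.031]
wrist_force: [0.1, -0.0, -0.6]
gripper_width: -0.0004
```

Call:
{"name": "apply_moves", "arguments": {"motion": [{"gripper": 0,"slide": [-0.03,0,0.002],"spin": 0}]}}

```text
time: 18.23
ee_pos: [0.5132, 0.134, 0.0618]
tcp_rot: [-0.339, 3.046, -0.031]
wrist_force: [0.4, 0.9, -0.6]
gripper_width: 0.0001
```

Call:
{"name": "apply_moves", "arguments": {"motion": [{"gripper": 0,"slide": [-0.03,0,0.02],"spin": 0},{"gripper": 0,"slide": [-0.025,0,0.02],"spin": 0}]}}

```text
time: 18.4
ee_pos: [0.5157, 0.1345, 0.0604]
tcp_rot: [-0.339, 3.046, -0.031]
wrist_force: [-0.5, 0.7, -0.1]
gripper_width: 0.0
```

```bash
python3 -c "
from h import *
go(tgt(-.115,.002,.060)); snap('scene','pics/s23.png',255,345,195,262,8)"
```

```text
pos [0.5157 0.1345 0.0604] yaw_y 102.62 tilt -0.99688 F [-0.49  0.65 -0.09] w 0.0 t 18.4
units [ 0.107 -0.003  0.001] mm [ 4.3 -0.1  0.1]
```

View pics/s23.png

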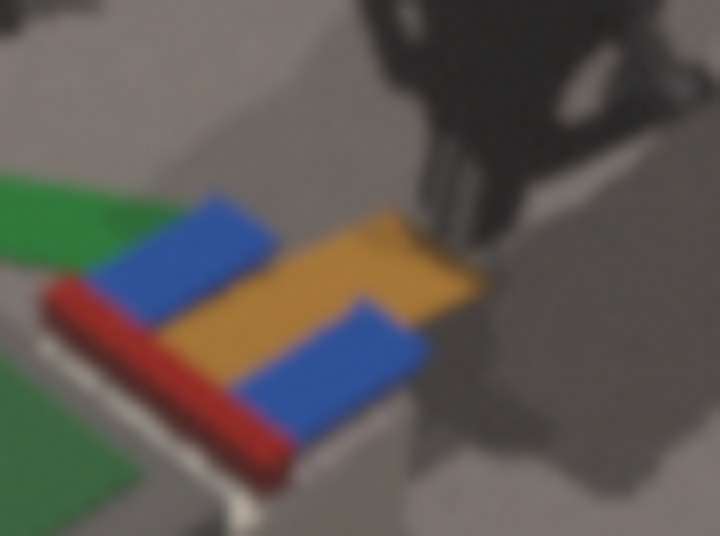

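Call:
{"name": "apply_moves", "arguments": {"motion": [{"gripper": 0,"slide": [-0.03,0,0.003],"spin": 0}]}}

```text
time: 18.53
ee_pos: [0.5163, 0.1345, 0.0599]
tcp_rot: [-0.339, 3.048, -0.031]
wrist_force: [-3.7, -1.1, 0.5]
gripper_width: 0.0
```

Call:
{"name": "apply_moves", "arguments": {"motion": [{"gripper": 0,"slide": [-0.03,0,0.003],"spin": 0}]}}

```text
time: 18.62
ee_pos: [0.5164, 0.1345, 0.0594]
tcp_rot: [-0.339, 3.05, -0.032]
wrist_force: [-2.7, -0.8, 1.3]
gripper_width: -0.0004
```

Call:
{"name": "apply_moves", "arguments": {"motion": [{"gripper": 0,"slide": [-0.03,0,0.003],"spin": 0}]}}

```text
time: 18.7
ee_pos: [0.5164, 0.1344, 0.0589]
tcp_rot: [-0.339, 3.053, -0.033]
wrist_force: [-2.9, -1.4, 1.8]
gripper_width: 0.0001
```

Call:
{"name": "apply_moves", "arguments": {"motion": [{"gripper": 0,"slide": [-0.03,0,0.003],"spin": 0}]}}

```text
time: 18.78
ee_pos: [0.5165, 0.1344, 0.0584]
tcp_rot: [-0.34, 3.055, -0.033]
wrist_force: [-4.1, -0.7, 1.9]
gripper_width: -0.0001
```

Call:
{"name": "apply_moves", "arguments": {"motion": [{"gripper": 0,"slide": [-0.045,0,0],"spin": 0},{"gripper": 0,"slide": [-0.045,0,0],"spin": 0}]}}

```text
time: 18.95
ee_pos: [0.5167, 0.1342, 0.0576]
tcp_rot: [-0.34, 3.062, -0.035]
wrist_force: [-5.4, -0.8, 2.8]
gripper_width: 0.0003
```

Call:
{"name": "apply_moves", "arguments": {"motion": [{"gripper": 0,"slide": [0.03,0,0],"spin": 0},{"gripper": 0,"slide": [0.1,0,0],"spin": 0},{"gripper": 0,"slide": [0.3,0,0],"spin": 0},{"gripper": 0,"slide": [0.5,0,-0.2],"spin": 0},{"gripper": 0,"slide": [0.6,0,-0.5],"spin": 0},{"gripper": 0,"slide": [0.6,0,-0.6],"spin": 0},{"gripper": 0,"slide": [0.6,0,-0.6],"spin": 0},{"gripper": 0,"slide": [0.3,0,-0.3],"spin": 0},{"gripper": 0,"slide": [0,0,0],"spin": 0},{"gripper": 0,"slide": [0,0,0],"spin": 0}]}}

```text
time: 19.78
ee_pos: [0.3959, 0.1102, 0.1419]
tcp_rot: [-0.338, 3.042, -0.029]
wrist_force: [0.8, 0.2, 0.2]
gripper_width: 0.0002
```

```bash
python3 -c "
from h import *
go(tgt(-.115,.002,.060)); snap('top','pics/t24.png',150,220,150,230,7);snap('scene','pics/s24.png',255,345,195,262,8)"
```

```text
pos [0.3959 0.1102 0.1419] yaw_y 102.61 tilt -0.99653 F [0.76 0.17 0.17] w 0.0002 t 19.78
units [-2.779 -0.008  2.275] mm [-111.1   -0.3   91. ]
```

View pics/t24.png

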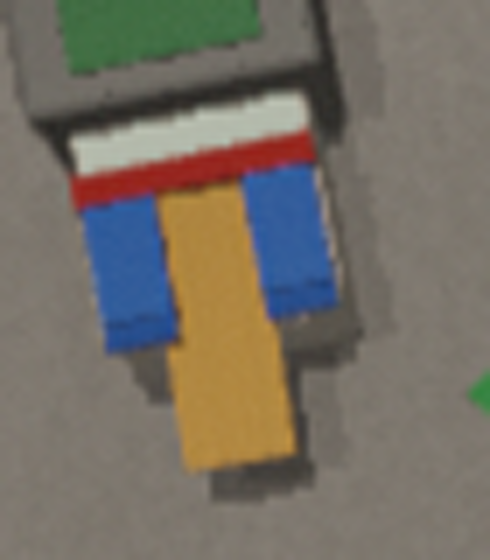

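View pics/s24.png

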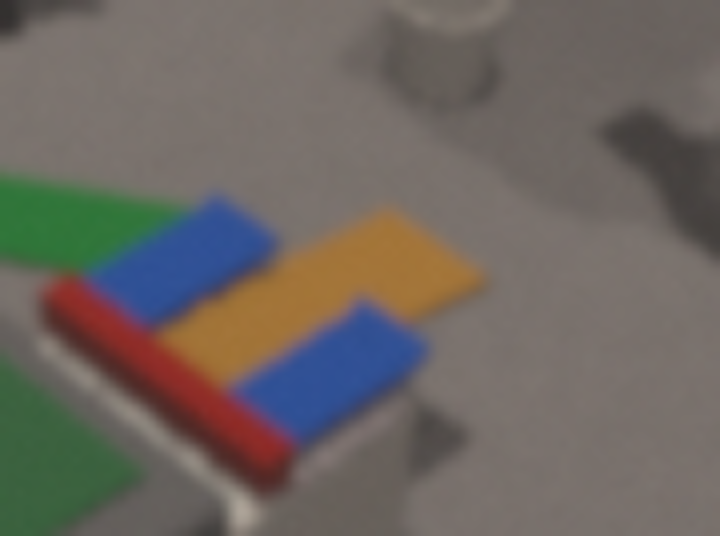

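The strip hardly moved under a push of about 5 N, so it is against the stop. The arm is clear of everything, so I'm handing in.

```bash
python3 -c "
from cell import order
print(order.hand_in())"
```

```text
the job is handed in; nothing more can be done
None
```

I loaded the brass strip into the tester's slot and handed the job in at about 20 s. The hand-in reports no verdict, so I don't know the result.

**Sliding and lifting:** I pressed at about 5–6 N while sliding, with one brief 12 N reading before it. I slid the strip about 54 mm over the open edge, to x ≈ -60 mm in the stand's frame. Then I pinched the overhanging end and lifted it off flat.

**Inserting:** I pushed it in at 5.5 N or less, correcting a light sideways contact on the way. I let go once it stopped at the red stop.

**Last checks:**
- **Fully home:** After release I tapped the tail with shut fingers. The fingers moved less than 0.5 mm at about 5 N, and both cameras show brass right up to the red stop. The arm is clear and the strip lies under both lips.
- **Depth disagreement:** My camera measurement was less certain. It put the tail about 101 mm before the stop, so the strip's middle would be at -51 to -51.5 mm, close to the -51.5 mm limit. The same measurement made the strip look 103 mm long, so I trusted the contact instead.
- **Sideways and angle:** The strip looks turned by 0.03–0.06 rad, within the 0.12 limit. The camera put its middle about 2.5 mm to one side, within the 4 mm limit. The contact on the way in suggested the true centre line is also on that side.

The arm touched none of the other objects in any move. I did not measure their final positions.

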